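# Snap the last foot onto the chopping board

## Robot

A 6-joint arm with a two-finger parallel gripper is mounted at the origin on the work surface; the furniture and walls round the work are solid. World frame = base frame: x ahead of the robot, y to its left, z up, the work surface at z = 0. Lengths are in m, angles in degrees, forces in N, time in s.
With the tool pointing down it reaches from about 0.375 to 0.9 m from the base axis. Payload 3.1 kg.
Tool frame: the origin (TCP) lies at the very end of the fingers, on their centre line; the grasp point (between the pads) lies 19 mm behind it; z points along the fingers, y is the direction in which the jaws open and shut (so a half turn about z gives the same grasp; the last joint's range is limited). The gripper opens to 87 mm and grips with 3 to 60 N. Pads are 19 mm wide; open, the fingers measure 117 mm over their backs; the gripper's body (75 mm by 190 mm) begins 51 mm behind the grasp point.
Start: joints at [-86.259, 30.224, 82.088, -0, 67.689, -10.227], TCP at [0.151, -0.606, 0.186] pointing down, gripper open.
Joint ranges: [-176.69, 176.69], [-43.24, 126.21], [12.49, 139.97], [-82, 262], [0, 151.66], [-163.58, 163.58]. Speed limits (degrees/s): [159.86, 159.86, 180, 180, 180, 180].

## Interface

Orientations are given as [roll, pitch, yaw] about the fixed x, y, z axes, in that order (R = Rz(yaw) Ry(pitch) Rx(roll)).
In Python, from plant import state, snapshot, job_done, masks_of, pinpoint gives the robot as it stands.
- The arm moves only by the tool apply_moves, never from a script. Its argument "rows" is text: rows parted by semicolons, each of 5 numbers parted by spaces: the shift along the tool's x, y, z in cm, then the turn about the tool's z in degrees, then the closure, from 0 (fully open) to 1 (shut). In form: dx dy dz turn jaw; .... A call has exactly 10 rows; each row is the pose to reach, as a shift and turn from the pose commanded when the call began, along the tool's axes at that moment; what a row does not reach only later rows make up. A row lasts 1/10 s, in which the tool goes at most 50 mm and 8.59 degrees, less where a joint would pass 70% of its speed; a pose out of reach is approached as far as the arm can. A call with a gripper value outside its range is refused whole. The fingers move at their own pace and stop on an object; the grip force is fixed at half the most. Time passes only in rows, so rows that repeat a pose let the fingers close, or fill a call up. It gives the time, the measured TCP pose, the force and the opening at its end, in the units of the state.
- state(): the state, without advancing time (a new reading comes with each control period).
- snapshot(name): name is "side" or "top"; returns a dict with "img" (480x640x3 uint8, red, green, blue), "mtx" (3x3 intrinsics, pixels), "R" (3x3) and "t" (3): a world point X has camera coordinates R X + t. Camera axes: x right, y down, z forward; pixel columns grow to the right and rows downward; lengths in m; the calibration is good to about 2 mm. A picture is of the moment at which its call begins. There is no depth.
- job_done(): hands the job in, once; it reports no verdict.
Trained networks look in a picture, given as the dict that the camera call returned (one of the last four; its "shot" number tells which), for a name from the list of things; names that differ only in an ending like _2 or _b are one class to them, and where a whole thing is asked for, a point or a joint stands for the part that bears it (a point fixed in the world has none). Each returns a list of dicts, best first, with "score" (0 to 1); they miss things now and then, are a little off and sometimes report something else, mostly with a low value. They report only what shows in the picture. A call takes as long as a camera call. They do not tell look-alikes from the thing itself.
- masks_of(picture, label): "mask" (480x640 bool, what is visible of it).
- pinpoint(picture, label): "point" ([x, y, z] in m, in the coordinates of the camera as it stood for that picture, good to about 4 mm: a listed point, or the origin of a listed thing).
The state is a dict: "time_s": time; "joint_pos": joint angles; "joint_velocities": joint speeds; "effort": joint torques, N m; "ee_pos": TCP position; "tool_rot": TCP orientation; "force": force on the tool from outside, world axes, zero at the start; "wrist_torque": the same for the moment, N m; "opening": opening from 0.0 (shut) to 1.0 (fully open).
Only numpy, scipy, OpenCV 4.12 (cv2) and the standard library are available. Lean on these libraries where they do the work, as an engineer would, in place of code of your own. Each camera call takes 0.05 s, during which the arm holds its last target.

## Task

The chopping board lies underside up and one of its four feet has come off. Pick the loose foot up from the counter, set it on the bare stud with its tab pointing the same way as the tabs of the other three feet, press it down until it clicks fully home, and keep pressing: the job ends with you still pushing the foot down firmly (do not let go or back off). Leave the other things on the counter where they are.

Things in the scene. Friction and masses are not known exactly. Their poses are not given: they have to be found in the camera images.
- foot: the loose foot: grey plastic round cap 36 mm in diameter, 30 mm tall, 35 g, standing mouth down on the counter left of the board. Origin: centre of its underside; z up its axis; x along its tab, a flat tongue 14 mm wide and 5 mm thick at the bottom edge. Bore in the underside 18.5 mm deep: 16.6 mm wide in the first 4 mm, 21 mm behind. Grip it by the sides, across the tab (along its y)
- foot_tab (a point): tip of the loose foot's tab, 34 mm from the foot's axis, 3.5 mm above its underside
- board: wooden chopping board, fixed flat on the counter, underside up: 266 mm along its x, 364 mm along y, 18 mm thick. Origin: centre of the face on the counter. Four studs at x = +-80 mm, y = +-125 mm in its frame; three carry feet like the loose one, their tabs all along the board's -x (roughly toward the robot); which corner is bare varies
- stud: the bare steel stud at one corner of the board, fixed: a pin 14 mm in diameter that rises 16.5 mm above its round plate, tapering to 8 mm at the tip, ringed by six spring balls (20.6 mm over the balls, centres 7.3 mm above the plate). Origin: on its axis on the board's upper face, 18 mm above the counter; z up; x is the way the tab must point
- stud_tip (a point): tip of the stud's pin, 16.5 mm above the plate, 37.5 mm above the counter. The foot goes over it mouth down: it first rests on the balls with its underside about 10 mm above the plate; pushed down with some 12 to 18 N it clicks past the balls, the resistance drops, and it sits on the plate
- plate: the round steel plate round the bare stud, 44 mm wide, 3 mm thick, fixed: the loose foot's underside lands on it. Origin: centre of its underside, the same point as the stud's
- stud_seat (a point): centre of the plate's upper face, 21 mm above the counter: the foot's origin is here when fully home. Once home, keep a firm push of 10 to 20 N on the foot (4 N on the plate is the least that counts)
- fitted0: one of the three feet already on the board, fixed (36 mm wide; origin under its plate on the board's upper face, x along its tab, its top 33 mm above the board)
- fitted1: another of the fitted feet, likewise
- fitted2: another of the fitted feet, likewise
- mill: bystander: small salt shaker with a grey top, 44 mm wide and 90 mm tall, beyond the board and the loose foot, at the left. Origin: centre of its underside
- candle: bystander: tea light 38 mm wide and 15 mm tall, to the right of the board. Origin: centre of its underside
- lemon: bystander: lemon, 73 x 53 x 53 mm, to the right of the board, beyond the tea light. Origin: on its underside as first placed
Not all that is in view belongs to the job. Leave any turquoise look-alike of the foot alone.

How it is judged (in metres and radians):
On the way, in this order (a step that is already met when the one before it is completed fails the run):
1. the foot is lifted off the counter (height (world z) of foot above 0.03 m), for 0.1 s.
2. the foot has clicked onto the stud (z of foot in the frame of stud_seat below 0.0025 m and horizontal distance between foot and stud_seat below 0.004 m), for 0.1 s.
At the end, for the whole second after the job is handed in: The foot is fully home on the bare stud (within 2 mm of the plate, centred within 4 mm, upright), its tab points like the other tabs (tip within 10 mm sideways, about 17 degrees), and the robot still presses it onto the plate with more than 4 N (z of foot in the frame of stud_seat between -0.003 and 0.002 m and horizontal distance between foot and stud_seat below 0.004 m and angle between foot's own z axis and vertical below 0.1 rad and x of foot_tab in the frame of stud above 0.025 m and y of foot_tab in the frame of stud between -0.01 and 0.01 m and contact force between foot and plate above 4 N and contact force between any of the fingers, the arm and foot above 4 N and linear speed of foot below 0.02 m/s); the arm keeps its last pose, push and grip.
It fails at once if a bystander (salt shaker, tea light, lemon) is pushed more than 3 cm (distance of any of mill, candle, lemon from where it was at the start of the episode above 0.03 m).
It also fails if it takes over 43 s, if anything falls off the work surface, if the arm or the gripper's body presses on something with over 40 N, if the wrist force passes 120 N, or if a joint passes its speed limit or range.

## Working session

There is one attempt and no reset: what is moved stays moved. The work goes in short steps, Python scripts to look and compute and a tool call to move; the robot and the scene stay as the last step left them, time stands still between calls to the robot, and variables do not carry over. Pictures are saved under pics/ and viewed, and the job is handed in when it is done.

Besides the shell and the picture viewer there is one more tool, called as name(argument=value, ...), one argument or row to a line, values as JSON. apply_moves: Moves the arm, as the interface text tells. Its arguments: {"type":"object","properties":{"rows":{"type":"string"}},"required":["rows"]}

```bash
mkdir -p pics; ls
cat > h.py <<'E'
import numpy as np, cv2
from plant import state, snapshot, job_done, masks_of, pinpoint
def save(p,n): cv2.imwrite('pics/'+n, p['img'][:,:,::-1])
def w(p,c): return np.array(p['R']).T@(np.array(c)-np.array(p['t']))
def px(p,X):
    c=np.array(p['R'])@np.array(X)+p['t']; u=np.array(p['mtx'])@c; return u[:2]/u[2]
def ray(p,uv,z):
    d=np.array(p['R']).T@np.linalg.inv(p['mtx'])@np.array([uv[0],uv[1],1.]); o=-np.array(p['R']).T@np.array(p['t'])
    return o+d*(z-o[2])/d[2]
E
python3 - <<'E'
from h import *
s=state(); print(s)
for n in ['top','side']:
    p=snapshot(n); save(p,n+'0.png'); print(n,'cam',-np.array(p['R']).T@p['t'])
    for l in ['foot','foot_tab','stud','stud_tip','stud_seat','board','fitted0','mill','candle','lemon']:
        for r in pinpoint(p,l)[:4]: print(l,round(r['score'],2),w(p,r['point']).round(4),px(p,w(p,r['point'])).round(0))
E
```

```text
pics
{'time_s': 0.0, 'joint_pos': array([-8.62578829e+01,  3.02787416e+01,  8.21556301e+01,  1.88314872e-04,
        6.76874483e+01, -1.02286364e+01]), 'joint_velocities': array([ 0.01826762,  0.08007811, -0.0008857 ,  0.14082908, -0.0008947 ,
        0.04593177]), 'effort': array([ 1.16211584e-03, -4.40039527e+01, -1.76590222e+01,  6.32795342e-02,
        5.82122756e-02, -1.72785717e-04]), 'ee_pos': array([ 0.1508544 , -0.60570317,  0.1845783 ]), 'tool_rot': array([-1.79880147e+02, -2.18036733e-02,  1.39706591e+01]), 'force': array([-1.22214448,  0.09733995,  0.14687481]), 'wrist_torque': array([ 0.02618677,  0.01866085, -0.00070029]), 'opening': 0.997576477701817}
top cam [0.47877653 0.00218293 1.18272076]
foot 0.7 [ 5.553e-01 -3.050e-02  5.000e-04] [331. 243.]
foot 0.64 [0.5948 0.2659 0.0026] [214. 225.]
foot 0.52 [0.4184 0.3444 0.0031] [180. 294.]
foot 0.51 [0.5119 0.4158 0.0007] [154. 256.]
foot_tab 0.81 [0.5902 0.2309 0.0015] [228. 227.]
foot_tab 0.78 [0.498  0.3414 0.0037] [183. 262.]
foot_tab 0.77 [0.4993 0.3862 0.0025] [165. 262.]
foot_tab 0.73 [0.4531 0.3387 0.0056] [183. 2
[... 924 characters left out ...]
035] [291. 347.]
foot_tab 0.63 [0.5808 0.2356 0.0031] [263. 308.]
foot_tab 0.62 [0.4466 0.338  0.004 ] [324. 350.]
foot_tab 0.58 [0.4905 0.3866 0.0051] [291. 363.]
stud 0.39 [ 0.6093 -0.1641  0.0198] [297. 221.]
stud_tip 0.56 [ 0.6096 -0.1656  0.0378] [297. 214.]
stud_seat 0.4 [ 0.611  -0.1653  0.021 ] [296. 220.]
board 0.96 [ 0.5577 -0.0285 -0.0011] [305. 253.]
board 0.39 [0.6616 0.0775 0.0179] [248. 260.]
fitted0 0.72 [ 0.4544 -0.1314  0.0185] [356. 232.]
fitted0 0.69 [0.6611 0.0785 0.0134] [248. 262.]
fitted0 0.68 [0.502  0.1139 0.0215] [317. 275.]
mill 0.68 [0.6796 0.3253 0.0015] [194. 329.]
mill 0.18 [ 0.5584 -0.0249 -0.002 ] [305. 254.]
candle 0.56 [ 0.4452 -0.3597  0.0021] [369. 207.]
```

View pics/top0.png

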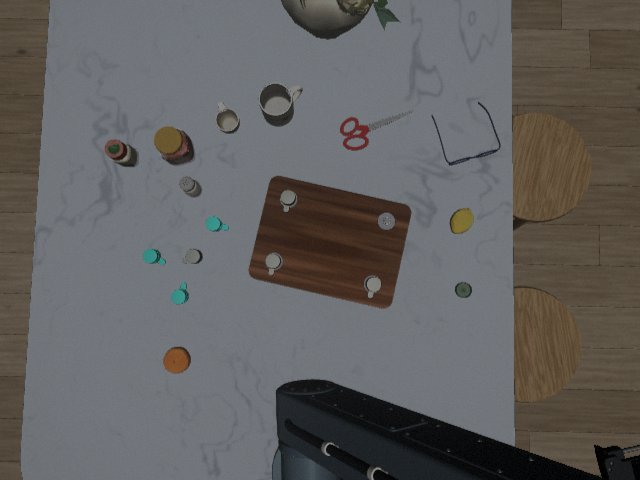

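View pics/side0.png

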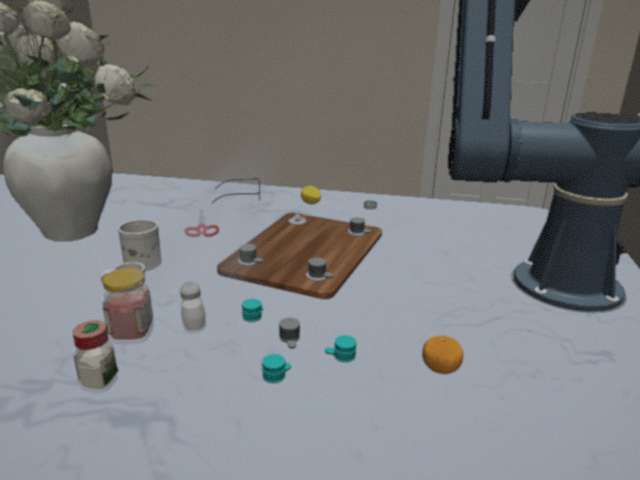

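Run:
```python
import cv2,numpy as np
a=cv2.imread('pics/top0.png');b=cv2.imread('pics/side0.png')
x=cv2.resize(a[170:320,130:300],None,fx=4,fy=4,interpolation=2)[:600]
y=cv2.resize(b[270:420,220:390],None,fx=4,fy=4,interpolation=2)[:600]
cv2.imwrite('pics/c1.png',x);cv2.imwrite('pics/c2.png',y)
```

```text
(no output)
```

View pics/c1.png

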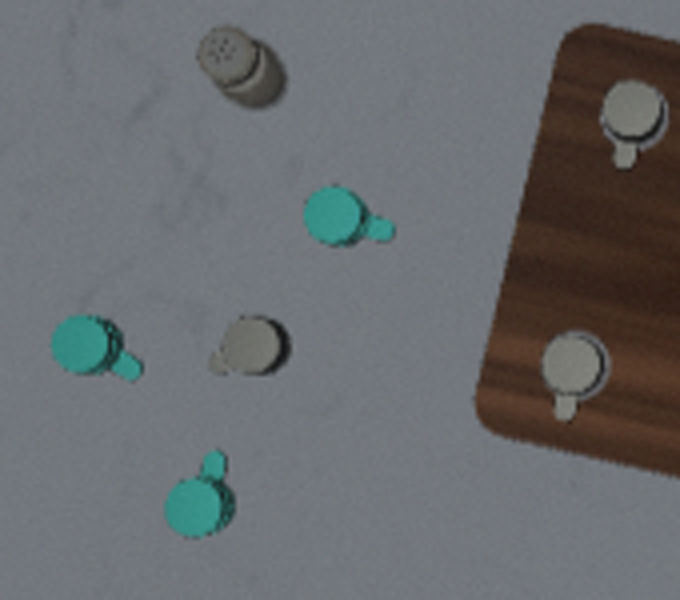

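View pics/c2.png

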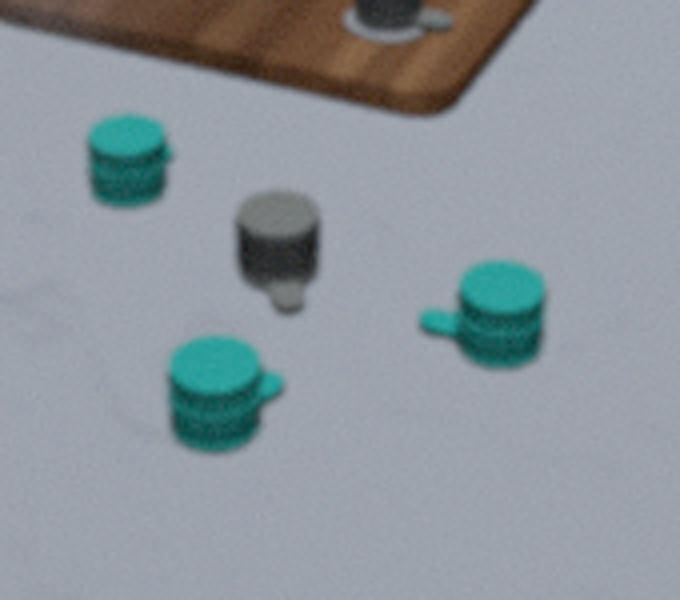

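The candidates for the foot in the top image are:
- Grey cap at (193,256).
- Turquoise caps at (214,225), (151,256) and (180,296).

Only the grey one fits the description; the crop confirms it, and its tab points to image left (about +y). The side view shows it at (290,328). The bare stud is at top (387,221) and side (297,219). I'll refine these positions next.

```bash
cat > meas.py <<'E'
from h import *
from scipy.optimize import least_squares
E
python3 - <<'E'
from h import *
P={n:snapshot(n) for n in ['top','side']}
for n,p in P.items():
    hsv=cv2.cvtColor(p['img'],cv2.COLOR_RGB2HSV)
    for l in ['foot','fitted0','plate','stud']:
        for m in masks_of(p,l)[:5]:
            mm=m['mask']; ys,xs=np.nonzero(mm)
            if not len(xs): continue
            print(n,l,round(m['score'],2),'c',xs.mean().round(1),ys.mean().round(1),'n',len(xs),'sat',np.median(hsv[mm][:,1]),'bbox',xs.min(),xs.max(),ys.min(),ys.max())
# model prediction check
f=[.511,.313];
for n,p in P.items():
    im=cv2.resize(p['img'][:,:,::-1],None,fx=1,fy=1)
    def prof(cx,cy,z,r,S,off,im4,col):
        a=np.linspace(0,2*np.pi,60)
        q=np.array([px(p,[cx+r*np.cos(t),cy+r*np.sin(t),z]) for t in a])
        cv2.polylines(im4,[((q-off+.5)*S).astype(int)],True,col,1)
    for nm,(cx,cy),z0,tab in [('foot',f,0,110),('stud',(.612,-.1645),.021,169),('fA',(.4549,-.134),.021,169),('fB',(.503,.1125),.021,169),('fC',(.664,.079),.021,169)]:
        c=px(p,[cx,cy,z0+.015]).astype(int); off=c-22
        S=6; im4=cv2.resize(p['img'][off[1]:off[1]+45,off[0]:off[0]+45,::-1],None,fx=S,fy=S,interpolation=2)
        if nm=='stud':
            prof(cx,cy,.021,.022,S,off,im4,(0,255,0)); prof(cx,cy,.0375,.004,S,off,im4,(0,0,255))
        else:
            prof(cx,cy,z0+.03,.018,S,off,im4,(0,0,255)); prof(cx,cy,z0,.018,S,off,im4,(0,255,0))
            t=np.radians(tab); e=px(p,[cx+.034*np.cos(t),cy+.034*np.sin(t),z0+.0035]); cv2.circle(im4,tuple(((e-off+.5)*S).astype(int)),3,(255,0,0),-1)
        cv2.imwrite(f'pics/_{n}_{nm}.png',im4)
rows=[np.hstack([cv2.imread(f'pics/_{n}_{k}.png') for k in ['foot','stud','fA','fB','fC'] ]) for n in P]
o=np.vstack(rows); cv2.imwrite('pics/ov1.png',cv2.resize(o,None,fx=800/o.shape[1],fy=800/o.shape[1]))
for n in P: cv2.imwrite(f'pics/ovf_{n}.png',np.hstack([cv2.imread(f'pics/_{n}_{k}.png') for k in ['foot','stud']]))
E
```

```text
top foot 0.75 c 152.9 256.8 n 249 sat 156.0 bbox 143 165 249 264
top foot 0.72 c 179.9 294.8 n 276 sat 154.0 bbox 170 188 283 304
top foot 0.56 c 215.4 224.6 n 198 sat 154.5 bbox 206 227 217 231
top foot 0.53 c 193.2 256.4 n 183 sat 11.0 bbox 184 202 250 262
top fitted0 0.67 c 273.4 262.2 n 259 sat 11.0 bbox 265 282 253 274
top fitted0 0.56 c 288.0 199.5 n 271 sat 11.0 bbox 280 297 190 212
top fitted0 0.5 c 372.0 285.3 n 247 sat 12.0 bbox 364 380 276 297
top plate 0.62 c 385.3 221.3 n 175 sat 12.0 bbox 378 394 214 229
side foot 0.71 c 342.7 348.5 n 632 sat 183.0 bbox 324 355 334 363
side foot 0.6 c 250.9 310.1 n 431 sat 178.0 bbox 241 262 299 322
side foot 0.57 c 273.4 368.0 n 677 sat 183.0 bbox 260 290 353 383
side fitted0 0.77 c 248.2 255.1 n 347 sat 14.0 bbox 239 261 244 265
side fitted0 0.72 c 356.9 226.7 n 283 sat 16.0 bbox 348 369 217 235
side fitted0 0.55 c 317.3 269.8 n 433 sat 16.0 bbox 306 332 258 280
side plate 0.42 c 295.9 221.7 n 59 sat 20.0 bbox 289 303 219 224
side stud 0.45 c 296.3 218.2 n 53 sat 10.0 bbox 293 300 214 222
```

View pics/ov1.png

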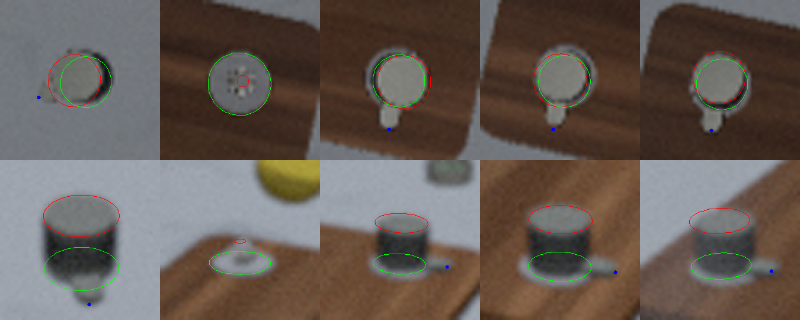

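View pics/ovf_top.png

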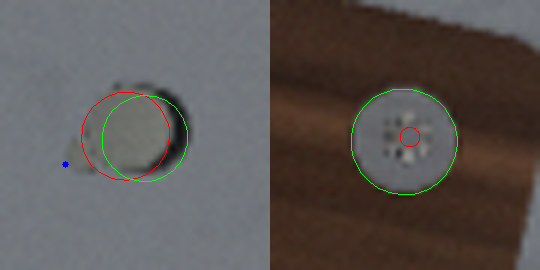

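View pics/ovf_side.png

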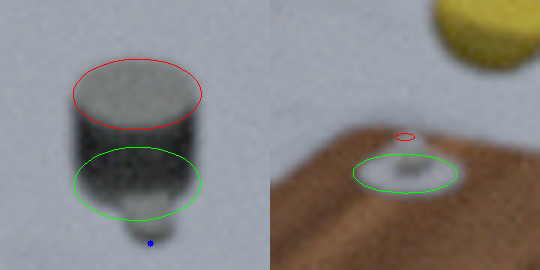

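Run:
```python
from h import *
S=np.array([[-80,-125],[-80,125],[80,125],[80,-125]])/1e3
T=np.array([[.4554,-.1359],[.5038,.1112],[.6673,.0802],[.614,-.164]])
D=np.array([[.4544,-.1314],[.502,.1139],[.6611,.0785],[.610,-.165]])
for A in (T,D,(T+D)/2):
    c=A.mean(0); H=(S).T@(A-c); a=np.arctan2(H[0,1]-H[1,0],H[0,0]+H[1,1]); R=np.array([[np.cos(a),-np.sin(a)],[np.sin(a),np.cos(a)]])
    F=S@R.T+c; print(c,np.degrees(a),F[3],((F-A)*1e3).round(1).tolist())
s=state();print(s['ee_pos'],s['tool_rot'],s['time_s'])
def go(tx,ty,tz,yaw):
    psi=np.radians(s['tool_rot'][2]); d=np.array([tx,ty,tz])-s['ee_pos']
    x=np.array([np.cos(psi),np.sin(psi),0]);y=np.array([np.sin(psi),-np.cos(psi),0])
    print('dx %.2f dy %.2f dz %.2f turn %.1f'%(d@x*100,d@y*100,-d[2]*100,s['tool_rot'][2]-yaw))
go(.45,-.2,.186,110);go(.511,.311,.186,110);go(.511,.311,.12,110)
```

```text
[ 0.560125 -0.027125] -11.312712945204943 [ 0.61405023 -0.16538949] [[1.8, 1.9], [2.4, -0.1], [-4.2, -0.4], [0.1, -1.4]]
[ 0.556875 -0.026   ] -11.694013623625356 [ 0.6098789 -0.1646203] [[-1.2, -0.8], [1.9, -1.3], [-0.5, 1.7], [-0.1, 0.4]]
[ 0.5585    -0.0265625] -11.502498226027885 [ 0.61196695 -0.16500485] [[0.3, 0.6], [2.1, -0.7], [-2.4, 0.6], [-0.0, -0.5]]
[ 0.15089447 -0.60651397  0.18556292] [1.79997423e+02 1.03260231e-03 1.39685742e+01] 1.6
dx 38.84 dy -32.23 dz -0.04 turn -96.0
dx 57.09 dy -80.35 dz -0.04 turn -96.0
dx 57.09 dy -80.35 dz 6.56 turn -96.0
```

apply_moves(
  rows="4 -3.5 0 -8 0;8 -6.5 0 -16 0;12 -10 0 -24 0;16 -13 0 -32 0;20 -16.5 0 -40 0;24 -20 0 -48 0;28 -23 0 -56 0;32 -26.5 0 -64 0;36 -30 0 -72 0;39 -33 0 -80 0",
)

```text
time_s: 2.6
ee_pos: [0.4451, -0.2001, 0.1859]
tool_rot: [179.9, 0.1, 94.3]
force: [-0.1, -1.0, 0.7]
opening: 1.001
```

```bash
cat >> h.py <<'E'
def go(s,tx,ty,tz,yaw):
    psi=np.radians(s['tool_rot'][2]); d=np.array([tx,ty,tz])-s['ee_pos']
    x=np.array([np.cos(psi),np.sin(psi),0]);y=np.array([np.sin(psi),-np.cos(psi),0])
    t=(s['tool_rot'][2]-yaw+180)%360-180
    print('dx %.2f dy %.2f dz %.2f turn %.1f'%(d@x*100,d@y*100,-d[2]*100,t))
E
python3 - <<'E'
from h import *
s=state();print(s['ee_pos'],s['tool_rot'],s['time_s'],s['joint_pos'])
go(s,.511,.311,.15,110)
E
```

```text
[ 0.44508381 -0.20013819  0.18591284] [1.79935855e+02 5.34535455e-02 9.42855315e+01] 2.6 [-3.73608835e+01  1.96533474e+01  1.01352487e+02  3.13289865e-03
  5.89107105e+01 -4.16480607e+01]
dx 50.48 dy 10.39 dz 3.59 turn -15.7
```

apply_moves(
  rows="4.8 1 0 -2 0;9.7 2 0 -4 0;14.6 3 0 -6 0;19.5 4 0.5 -8 0;24.4 5 1 -10 0.1;29.3 6 1.5 -12 0.2;34.2 7 2 -14 0.3;39.1 8 2.5 -15.7 0.3;44 9 3 -15.7 0.3;48.5 9.9 3.6 -15.7 0.3",
)

```text
time_s: 3.6
ee_pos: [0.5092, 0.2916, 0.1497]
tool_rot: [179.9, 0.0, 109.7]
force: [1.0, 0.1, -0.3]
opening: 0.707
```

Run:
```python
from h import *
for n in ['top','side']:
    p=snapshot(n); save(p,n+'1.png')
    for l in ['foot','foot_tab']:
        for r in pinpoint(p,l)[:6]: print(n,l,round(r['score'],2),w(p,r['point']).round(4),px(p,w(p,r['point'])).round(0))
s=state();print(s['ee_pos'],s['tool_rot'],s['time_s'],s['opening'],s['force'])
go(s,.511,.311,.06,110)
```

```text
top foot 0.73 [ 5.931e-01  2.668e-01 -3.000e-04] [214. 226.]
top foot 0.52 [0.4171 0.3482 0.0014] [179. 295.]
top foot 0.45 [0.5109 0.3117 0.0021] [195. 258.]
top foot_tab 0.55 [0.4985 0.3385 0.0035] [184. 262.]
side foot 0.71 [0.4156 0.3437 0.0025] [342. 355.]
side foot 0.58 [ 0.515   0.3131 -0.003 ] [287. 339.]
side foot 0.58 [0.5917 0.2629 0.0011] [253. 316.]
side foot 0.55 [ 0.5098  0.4201 -0.0015] [273. 378.]
side foot 0.23 [ 5.592e-01 -2.530e-02 -1.000e-04] [304. 253.]
side foot_tab 0.96 [0.5837 0.2339 0.0058] [262. 307.]
side foot_tab 0.88 [0.4482 0.3386 0.0032] [323. 350.]
side foot_tab 0.58 [0.5024 0.3428 0.007 ] [290. 345.]
side foot_tab 0.55 [0.4897 0.3868 0.0057] [291. 363.]
[0.5085739  0.28812559 0.14949313] [-1.79946833e+02  2.53376318e-02  1.09640310e+02] 3.9 0.6996812737533978 [-0.59035075 -0.4770454   0.31044256]
dx 2.07 dy 1.00 dz 8.95 turn -0.4
```

View pics/side1.png

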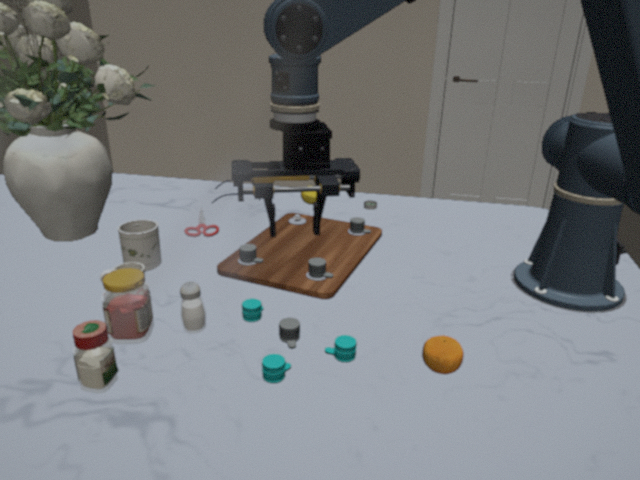

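apply_moves(
  rows="1.5 0.8 2 -0.4 0.3;2.2 1.1 5 -0.4 0.3;2.2 1.1 8 -0.4 0.3;2.2 1.1 9 -0.4 0.3;2.2 1.1 10 -0.4 0.3;2.2 1.1 11 -0.4 0.3;2.2 1.1 11.5 -0.4 0.3;2.2 1.1 11.5 -0.4 0.3;2.2 1.1 11.5 -0.4 0.3;2.2 1.1 11.5 -0.4 0.3",
)

```text
time_s: 4.9
ee_pos: [0.5124, 0.3138, 0.0353]
tool_rot: [179.9, -0.0, 110.1]
force: [-0.5, -0.4, 0.1]
opening: 0.698
```

Run:
```python
from h import *
for n in ['top','side']:
    p=snapshot(n); save(p,n+'2.png')
s=state();print(s['ee_pos'],s['tool_rot'],s['time_s'],s['opening'],s['force'])
go(s,.512,.312,.0065,110)
c=cv2.resize(p['img'][220:380,200:400,::-1],None,fx=3.5,fy=3.5,interpolation=2)
q=px(p,s['ee_pos']); q=((q-[200,220]+.5)*3.5).astype(int); cv2.circle(c,tuple(q),3,(0,0,255),-1)
cv2.imwrite('pics/side2c.png',c)
```

```text
[0.51223812 0.31378775 0.03517478] [ 1.79931338e+02 -1.57141385e-03  1.10079780e+02] 5.0 0.6982146235695869 [-0.02242707  0.46138498  0.13381452]
dx -0.16 dy -0.08 dz 2.87 turn 0.1
```

View pics/side2c.png

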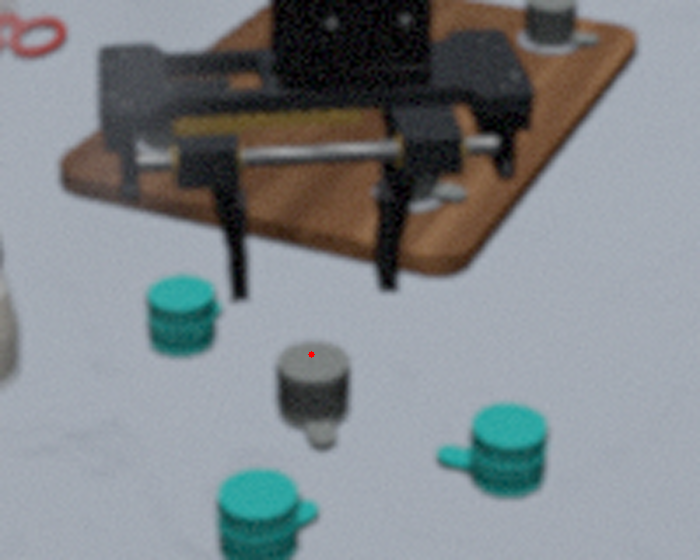

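Run:
```python
from h import *
T=snapshot('top');D=snapshot('side')
s=state();print(s['ee_pos'],s['time_s'],s['joint_pos'])
for p,i in((T,'t'),(D,'s')):
    q=px(p,s['ee_pos']);print(q,px(p,[.512,.314,.07]))
    o=(q-[80,75]).astype(int)
    c=cv2.resize(p['img'][o[1]:o[1]+140,o[0]:o[0]+160,::-1],None,fx=4,fy=4,interpolation=2)
    for z,col in((s['ee_pos'][2],(0,0,255)),(.07,(0,255,0)),(.1,(255,0,0))):
        for sg in(-1,1):
            e=s['ee_pos'].copy();e[2]=z;e[:2]+=sg*.0305*np.array([np.cos(np.radians(20)),np.sin(np.radians(20))])
            cv2.circle(c,tuple(((px(p,e)-o+.5)*4).astype(int)),3,col,-1)
    cv2.imwrite(f'pics/c3{i}.png',c)
p=D
print('side1 tcp',px(p,[.5086,.2881,.1495]))
```

```text
[0.51207538 0.31368928 0.03494482] 5.1 [2.08383380e+01 3.98799081e+01 9.24221635e+01 1.89920631e-03
 4.76570208e+01 7.62186881e-01]
[190.64407993 256.66777802] [186.52488309 256.17565562]
[288.65276703 320.80948845] [288.5940308  302.91140708]
side1 tcp [294.3077667  253.21578701]
```

View pics/c3t.png

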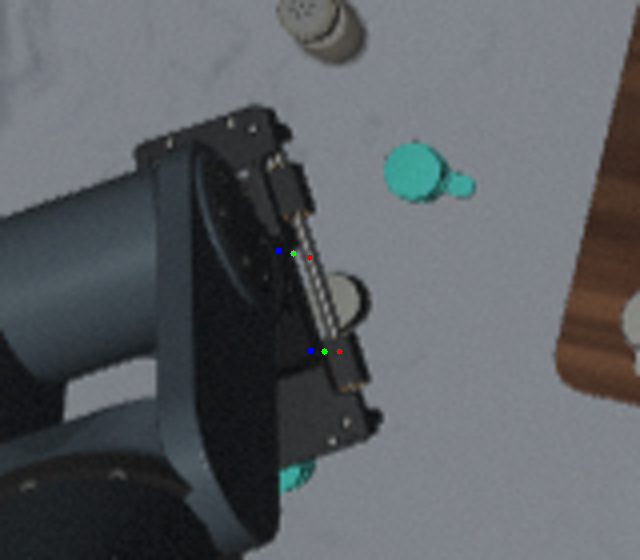

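View pics/c3s.png

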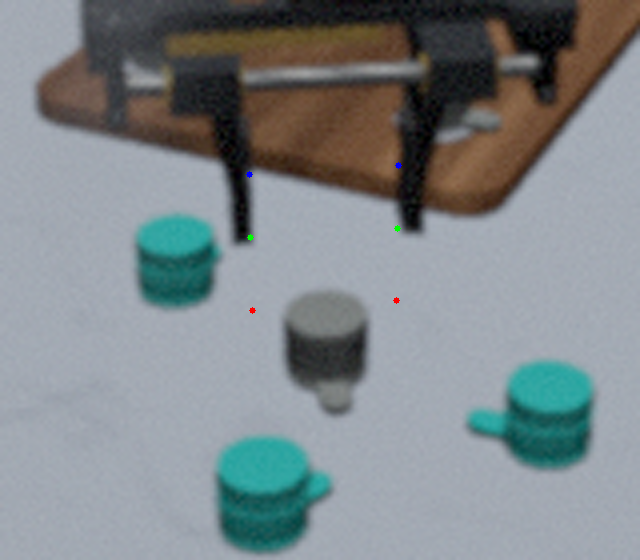

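Run:
```python
from h import *
T=snapshot('top');D=snapshot('side');s=state()
oT=(px(T,s['ee_pos'])-[80,75]).astype(int);oD=(px(D,s['ee_pos'])-[80,75]).astype(int)
print(oT,oD,s['time_s'])
print('base top',px(T,[0,0,0]),'side',px(D,[0,0,0]),px(D,[0,0,.2]))
def tri(a,b):
    Pm=[np.array(p['mtx'])@np.c_[p['R'],p['t']] for p in(T,D)]
    X=cv2.triangulatePoints(Pm[0],Pm[1],np.array(a,float).reshape(2,1),np.array(b,float).reshape(2,1));X=X[:3,0]/X[3]
    return X,px(T,X)-a,px(D,X)-b
for a,b in(((345,365),(207,85)),((290,185),(460,60)),((290,185),(207,85)),((345,365),(460,60))):
    print(tri(np.array(a)/4+oT,np.array(b)/4+oD))
save(T,'top3.png');save(D,'side3.png')
```

```text
[110 181] [208 245] 5.2
base top [314.02453694 470.02260997] side [565.30228764 284.93286851] [587.55385329 193.26595697]
(array([0.525139  , 0.29127702, 0.12330925]), array([ -6.0060867 , -22.50964527]), array([24.37428693,  1.03477158]))
(array([0.51149391, 0.29627802, 0.15023319]), array([ 1.90186872, 28.01782477]), array([-31.5969206 ,  -5.26540273]))
(array([0.56811681, 0.30754549, 0.12914647]), array([0.64876099, 3.16047213]), array([-3.54307264, -0.51679231]))
(array([0.4686191 , 0.27169611, 0.13424225]), array([0.36275263, 2.77682134]), array([-3.02060171, -0.20415489]))
```

View pics/top3.png

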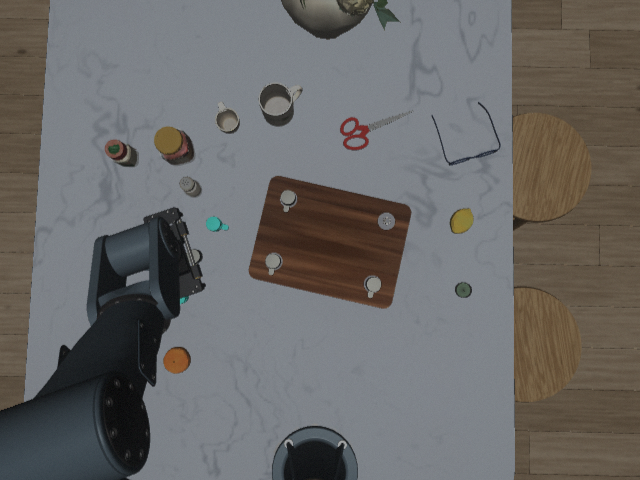

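View pics/side3.png

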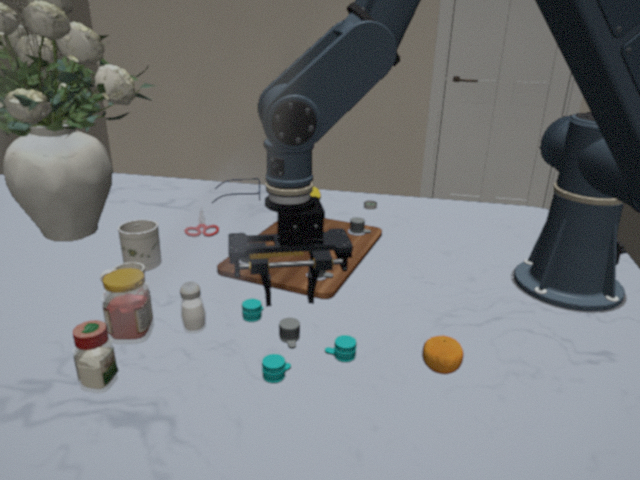

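The side view shows the fingertips at (261,305) and (311,302). That is about 18 px above where the reported TCP projects, (289,321). The reported pose and the image disagree, so I'll descend carefully around the foot and check again.

apply_moves(
  rows="0 0 0.4 0 0.3;-0.1 -0.1 0.8 0 0.3;-0.1 -0.1 1.2 0 0.3;-0.1 -0.1 1.6 0 0.3;-0.1 -0.1 2 0 0.3;-0.1 -0.1 2.3 0 0.3;-0.1 -0.1 2.5 0 0.3;-0.1 -0.1 2.5 0 0.3;-0.1 -0.1 2.5 0 0.3;-0.1 -0.1 2.5 0 0.3",
)

```text
time_s: 6.2
ee_pos: [0.5114, 0.3123, 0.0097]
tool_rot: [180.0, 0.0, 110.1]
force: [0.1, -0.8, -0.9]
opening: 0.702
```

Run:
```python
from h import *
T=snapshot('top');D=snapshot('side');s=state()
print(s['ee_pos'],s['tool_rot'],s['force'],s['time_s'],s['opening'])
for p,i in((T,'t'),(D,'s')):
    o=(px(p,s['ee_pos'])-[80,75]).astype(int)
    c=cv2.resize(p['img'][o[1]:o[1]+140,o[0]:o[0]+160,::-1],None,fx=4,fy=4,interpolation=2)
    for sg in(-1,1):
            e=s['ee_pos'].copy();e[:2]+=sg*.0305*np.array([np.cos(np.radians(20)),np.sin(np.radians(20))])
            cv2.circle(c,tuple(((px(p,e)-o+.5)*4).astype(int)),3,(0,0,255),-1)
    cv2.imwrite(f'pics/c4{i}.png',c)
```

```text
[0.51142417 0.31229385 0.0097502 ] [1.79977788e+02 2.09804986e-04 1.10070336e+02] [0.19679582 0.36584389 0.52804906] 6.3 0.6987821788092782
```

View pics/c4s.png

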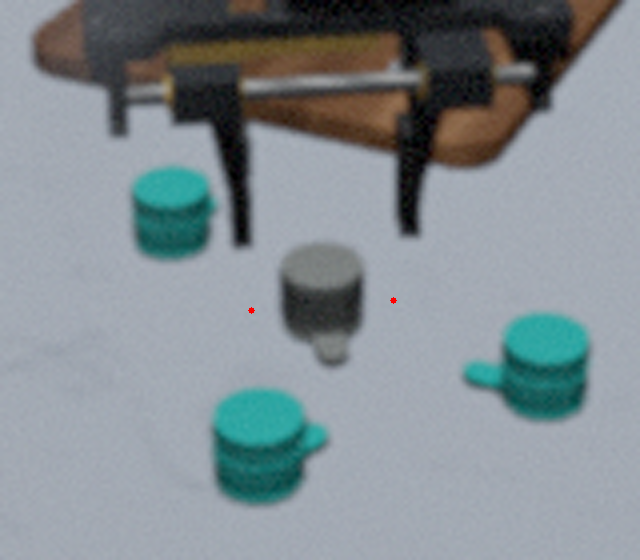

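View pics/c4t.png

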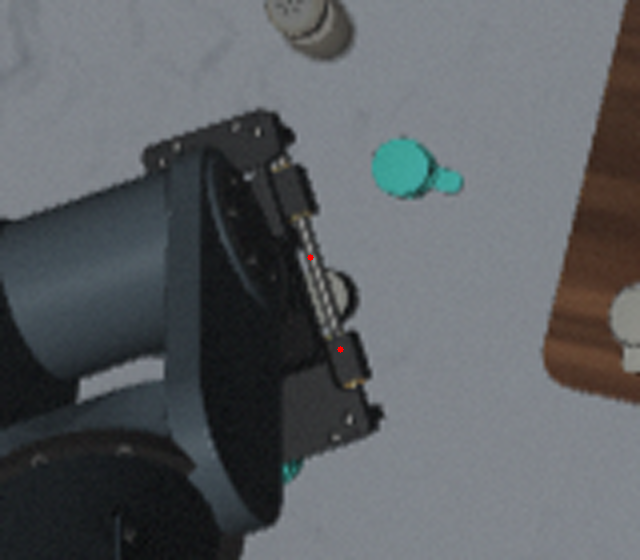

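Run:
```python
from h import *
T=snapshot('top');D=snapshot('side')
print(T['mtx'],D['mtx'])
im=cv2.imread('pics/top0.png')[380:480,520:640]
c=cv2.resize(im,None,fx=5,fy=5,interpolation=2)
for z,col in((.1846,(0,0,255)),(.22,(0,255,0)),(.2546,(255,0,0))):
  for sg in(-1,1):
    t=np.radians(14-90)
    q=px(T,[.1508+sg*.0435*np.cos(t),-.6057+sg*.0435*np.sin(t),z]);print(q)
    cv2.circle(c,tuple(((q-[520,380]+.5)*5).astype(int)),4,col,-1)
cv2.imwrite('pics/c5.png',c)
```

```text
[[469.43107201   0.         316.42166684]
 [  0.         469.43107201 239.2376675 ]
 [  0.           0.           1.        ]] [[523.86800856   0.         311.95227009]
 [  0.         523.86800856 241.29318968]
 [  0.           0.           1.        ]]
[587.92786013 444.02732449]
[628.685652   434.55659756]
[598.15279477 450.48715259]
[640.43770213 440.65057287]
[608.92290105 457.29140491]
[652.81519282 447.06886772]
```

View pics/c5.png

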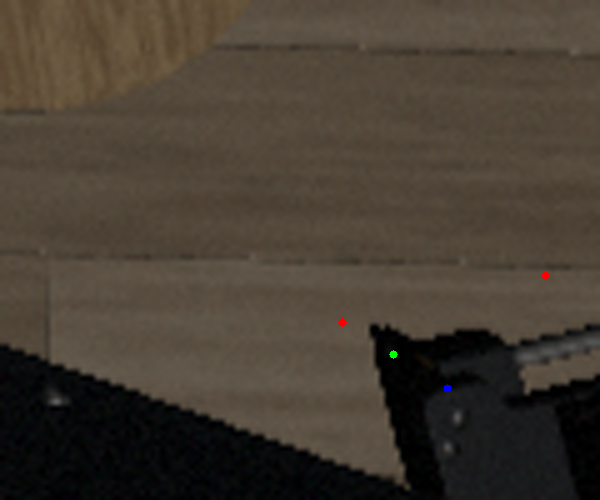

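The fingertips look about 33 mm higher than the reported TCP in both views. Closing here tells me which is right, and it's harmless either way: an opening near 0.41 means the pads really are around the foot.

apply_moves(
  rows="0 0 0.2 0 0.4;0 0 0.3 0 0.5;0 0 0.3 0 0.6;0 0 0.3 0 0.7;0 0 0.3 0 0.8;0 0 0.3 0 0.8;0 0 0.3 0 0.8;0 0 0.3 0 0.8;0 0 0.3 0 0.8;0 0 0.3 0 0.8",
)

```text
time_s: 7.4
ee_pos: [0.5113, 0.3122, 0.0065]
tool_rot: [180.0, 0.0, 110.1]
force: [0.2, -1.1, 0.4]
opening: 0.203
```

Run:
```python
from h import *
D=snapshot('side');s=state()
print(s['ee_pos'],s['tool_rot'],s['force'],s['time_s'],s['opening'])
c=cv2.resize(D['img'][220:380,200:400,::-1],None,fx=3.5,fy=3.5,interpolation=2)
cv2.imwrite('pics/c6.png',c)
```

```text
[0.5112644  0.31221852 0.00655158] [-1.79998749e+02  7.78153728e-04  1.10068057e+02] [-0.05839687  0.0788808  -0.07140238] 7.45 0.20185389943076384
```

View pics/c6.png

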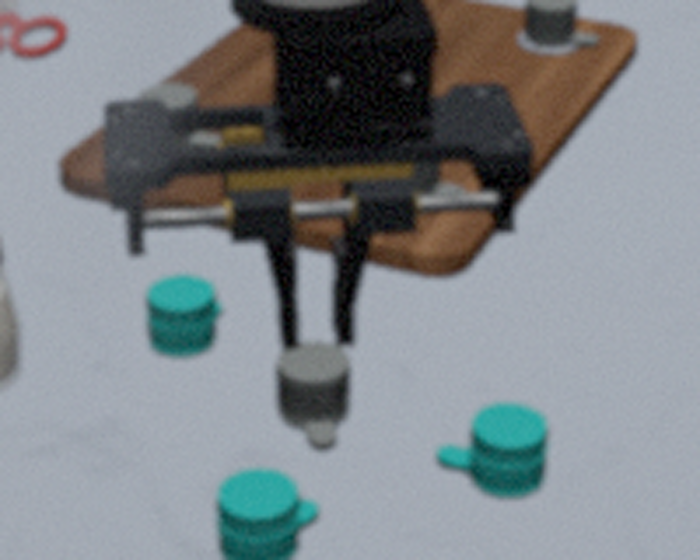

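Opening 0.20 means the fingers closed above the foot, and the foot is undisturbed. So the true fingertip height is about 33 mm above the reported z; the initial top view gives the same offset and no large sideways error. I'll reopen and descend, guided by vision and force.

apply_moves(
  rows="0 0.1 0 0 0.3;0 0.2 0 0 0.3;0 0.2 0 0 0.3;0 0.2 0 0 0.3;0 0.2 0 0 0.3;0 0.2 0.5 0 0.3;0 0.2 1 0 0.3;0 0.2 1.5 0 0.3;0 0.2 2 0 0.3;0 0.2 2 0 0.3",
)

```text
time_s: 8.45
ee_pos: [0.5124, 0.3126, -0.0145]
tool_rot: [-179.9, 0.0, 110.1]
force: [0.0, 0.1, -0.4]
opening: 0.698
```

```bash
cat > look.py <<'E'
from h import *
import sys
n=sys.argv[1]; z=float(sys.argv[2])
D=snapshot('side');T=snapshot('top');s=state()
print(s['ee_pos'],s['tool_rot'],s['force'],s['time_s'],s['opening'])
e=s['ee_pos'].copy();e[2]+=z
o=(px(D,e)-[70,75]).astype(int);o=np.maximum(o,0)
c=cv2.resize(D['img'][o[1]:o[1]+130,o[0]:o[0]+140,::-1],None,fx=4,fy=4,interpolation=2)
a=np.radians(s['tool_rot'][2]-90)
for sg in(-1,1):
    q=e.copy();q[:2]+=sg*.0435*s['opening']*np.array([np.cos(a),np.sin(a)])
    cv2.circle(c,tuple(((px(D,q)-o+.5)*4).astype(int)),3,(0,0,255),-1)
print('off',o)
cv2.imwrite('pics/%s_s.png'%n,c);save(T,n+'_t.png');save(D,n+'_sf.png')
E
python3 look.py c7 0.033
```

```text
[ 0.51298974  0.31287884 -0.01377981] [-1.79968726e+02 -1.07498517e-03  1.10066158e+02] [-0.36470257 -0.2927261   0.46367027] 8.55 0.6998067574932365
off [218 253]
```

View pics/c7_s.png

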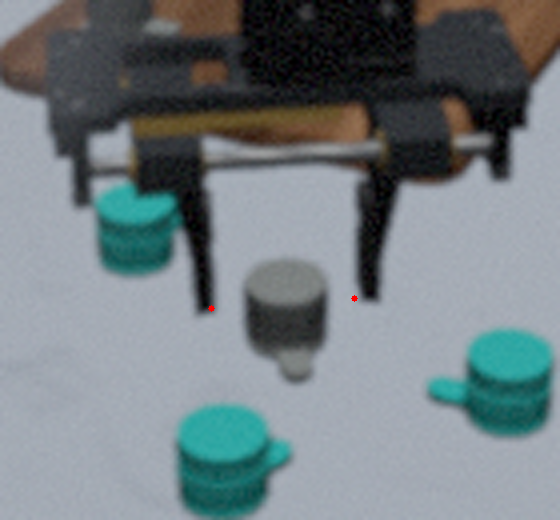

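No contact force at reported z = -0.014, and the tips now appear level with mid-foot, straddling it: (206,308) and (368,298) in the crop with the foot at 286. I'll go down 11 mm more.

apply_moves(
  rows="0 0 0.2 0 0.3;0 0 0.4 0 0.3;0 0 0.6 0 0.3;0 0 0.8 0 0.3;0 0 1 0 0.3;0 0 1.1 0 0.3;0 0 1.1 0 0.3;0 0 1.1 0 0.3;0 0 1.1 0 0.3;0 0 1.1 0 0.3",
)

```text
time_s: 9.55
ee_pos: [0.5133, 0.313, -0.0244]
tool_rot: [180.0, -0.0, 110.1]
force: [-0.3, 0.6, -1.1]
opening: 0.705
```

```bash
python3 look.py c8 0.033
```

```text
[ 0.51320735  0.3129412  -0.02434878] [ 1.79990329e+02 -1.85489126e-04  1.10068963e+02] [-0.30978875 -0.6835773  -0.54926663] 9.65 0.7002940204407944
off [218 258]
```

View pics/c8_s.png

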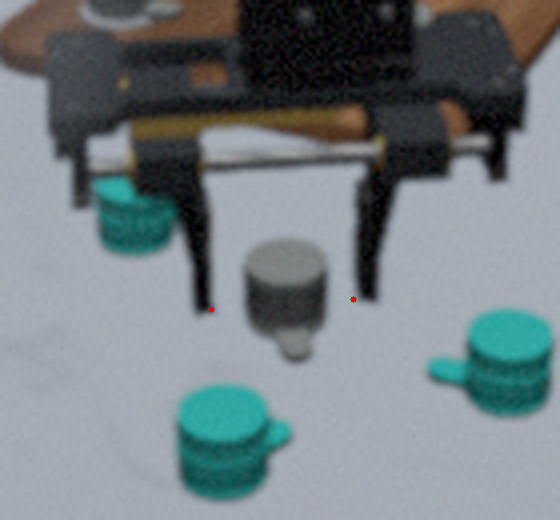

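apply_moves(
  rows="0 0 0.1 0 0.5;0 0 0.1 0 0.6;0 0 0.1 0 0.8;0 0 0.1 0 0.8;0 0 0.1 0 0.8;0 0 0.1 0 0.8;0 0 0.1 0 0.8;0 0 0.1 0 0.8;0 0 -0.5 0 0.8;0 0 -1 0 0.8",
)

```text
time_s: 10.65
ee_pos: [0.5132, 0.3129, -0.0141]
tool_rot: [180.0, -0.0, 110.1]
force: [-0.5, 0.0, -0.1]
opening: 0.398
```

```bash
python3 look.py c9 0.033
```

```text
[ 0.51394936  0.31326573 -0.01339519] [ 1.79882466e+02 -1.73495113e-03  1.10068937e+02] [-0.07291511  0.49679766 -0.52455362] 10.75 0.40248495896358666
off [217 253]
```

View pics/c9_s.png

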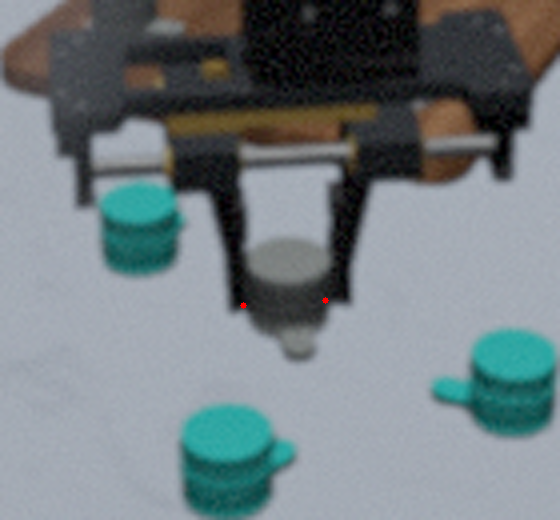

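Gripped: the opening is 0.40 (35 mm), and the foot has risen with the fingers. Now I'll lift it and carry it toward the stud.

Run:
```python
from h import *
s=state(); go(s,.514,.313,.08,110); go(s,.612,-.165,.08,167.5); print(s['joint_pos'])
```

```text
dx -0.03 dy -0.00 dz -9.34 turn 0.1
dx -48.29 dy -7.20 dz -9.34 turn -57.4
[2.07360509e+01 4.42939885e+01 9.32466547e+01 5.43941024e-04
 4.23418103e+01 6.66713535e-01]
```

apply_moves(
  rows="0 0 -3 0 0.8;0 0 -6.5 0 0.8;-2 -0.3 -9 0 0.8;-6 -0.9 -9.3 -7 0.8;-10.5 -1.6 -9.3 -14 0.8;-15 -2.2 -9.3 -21 0.8;-19.5 -2.9 -9.3 -28 0.8;-24 -3.6 -9.3 -35 0.8;-28.5 -4.2 -9.3 -42 0.8;-33 -4.9 -9.3 -49 0.8",
)

```text
time_s: 11.75
ee_pos: [0.5807, -0.0157, 0.0788]
tool_rot: [180.0, 0.0, 159.3]
force: [0.1, 0.2, 0.0]
opening: 0.397
```

Run:
```python
from h import *
s=state(); go(s,.612,-.165,.075,167.5); print(s['ee_pos'],s['tool_rot'],s['opening'],s['time_s'])
```

```text
dx -8.20 dy -12.86 dz 0.38 turn -8.2
[ 0.58065682 -0.01571625  0.07883833] [1.79988149e+02 3.39276927e-02 1.59348604e+02] 0.39749168682628877 11.75
```

apply_moves(
  rows="-2 -3.2 0 -3 0.8;-4 -6.4 0.2 -6 0.8;-6 -9.5 0.4 -8.2 0.8;-7.5 -12 0.4 -8.2 0.8;-8.2 -12.9 0.4 -8.2 0.8;-8.2 -12.9 0.4 -8.2 0.8;-8.2 -12.9 0.4 -8.2 0.8;-8.2 -12.9 0.4 -8.2 0.8;-8.2 -12.9 0.4 -8.2 0.8;-8.2 -12.9 0.4 -8.2 0.8",
)

```text
time_s: 12.75
ee_pos: [0.6107, -0.1624, 0.0746]
tool_rot: [180.0, -0.0, 167.4]
force: [0.0, -0.5, -0.5]
opening: 0.398
```

```bash
python3 look.py c10 0.033
python3 - <<'E'
from h import *
for n in ['top','side']:
    p=snapshot(n)
    for l in ['foot','foot_tab','stud_tip','stud_seat']:
        for r in pinpoint(p,l)[:6]:
            X=w(p,r['point'])
            if abs(X[0]-.61)<.1 and abs(X[1]+.165)<.1: print(n,l,round(r['score'],2),X.round(4),px(p,X).round(0))
s=state();print(s['ee_pos'])
E
```

```text
[ 0.6108855  -0.16286477  0.07466368] [ 1.79996090e+02 -2.57410732e-03  1.67323911e+02] [ 0.94839919  0.17632841 -1.46899515] 12.85 0.3978590025867759
off [226 113]
side foot 0.57 [ 0.6083 -0.1624  0.0199] [297. 221.]
side foot 0.43 [ 0.6111 -0.1616  0.0989] [296. 192.]
side foot 0.23 [ 0.6093 -0.1617  0.0191] [297. 222.]
side foot_tab 0.56 [ 0.577  -0.1579  0.1041] [309. 191.]
side stud_tip 0.37 [ 0.6121 -0.1624  0.0388] [296. 214.]
side stud_seat 0.63 [ 0.6071 -0.1673  0.0203] [298. 220.]
[ 0.61087509 -0.16372146  0.0745414 ]
```

View pics/c10_s.png

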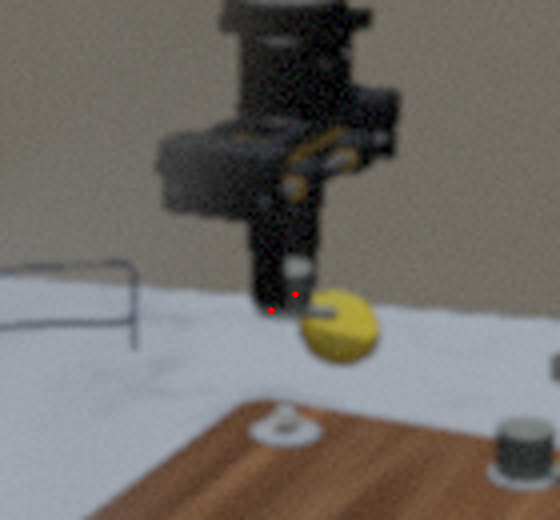

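View pics/c10_t.png

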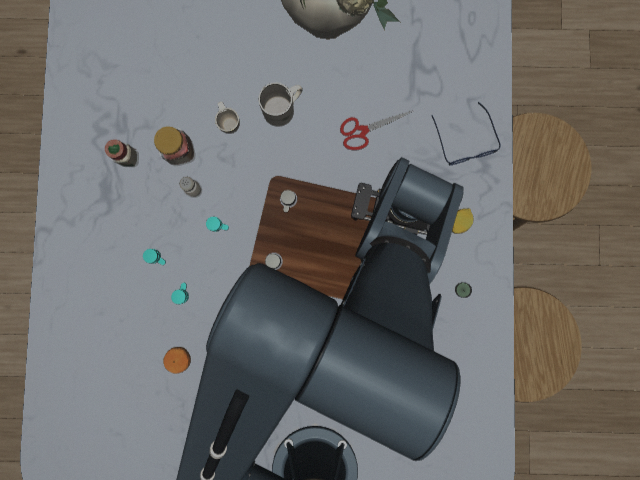

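apply_moves(
  rows="-0.1 -0.2 1 0 0.8;-0.1 -0.2 2 0 0.8;-0.1 -0.2 3 0 0.8;-0.1 -0.2 4 0 0.8;-0.1 -0.2 4.8 0 0.8;-0.1 -0.2 5.4 0 0.8;-0.1 -0.2 5.4 0 0.8;-0.1 -0.2 5.4 0 0.8;-0.1 -0.2 5.4 0 0.8;-0.1 -0.2 5.4 0 0.8",
)

```text
time_s: 14.35
ee_pos: [0.6118, -0.166, 0.0211]
tool_rot: [-180.0, 0.1, 167.3]
force: [0.5, -0.2, -0.3]
opening: 0.4
```

Run:
```python
from h import *
p=snapshot('side'); s=state();print(s['ee_pos'],s['tool_rot'],s['force'],s['time_s'],s['opening'])
for l in ['foot','foot_tab','stud_tip','stud_seat']:
    for r in pinpoint(p,l)[:6]:
        X=w(p,r['point'])
        if abs(X[0]-.61)<.1 and abs(X[1]+.165)<.1: print(l,round(r['score'],2),X.round(4),px(p,X).round(1))
o=np.array([250,160])
def draw(ex,ey):
    c=cv2.resize(p['img'][160:250,250:350,::-1],None,fx=7,fy=7,interpolation=2)
    def ell(cx,cy,z,r,col):
        q=np.array([px(p,[cx+r*np.cos(t),cy+r*np.sin(t),z]) for t in np.linspace(0,6.3,60)])
        cv2.polylines(c,[((q-o+.5)*7).astype(int)],True,col,1)
    ell(.610,-.165,.021,.022,(0,255,0)); ell(.610,-.165,.0375,.004,(0,255,0))
    zf=s['ee_pos'][2]+.025; fx,fy=s['ee_pos'][:2]+[ex,ey]
    ell(fx,fy,zf,.018,(0,0,255));ell(fx,fy,zf+.03,.018,(0,0,255))
    t=np.radians(168.5);cv2.circle(c,tuple(((px(p,[fx+.034*np.cos(t),fy+.034*np.sin(t),zf+.0035])-o+.5)*7).astype(int)),3,(255,0,0),-1)
    return c
cv2.imwrite('pics/c11.png',draw(0,0))
cv2.imwrite('pics/c11r.png',cv2.resize(p['img'][160:250,250:350,::-1],None,fx=7,fy=7,interpolation=2))
```

```text
[ 0.61176951 -0.16596425  0.02110076] [-1.79986854e+02  5.85091153e-02  1.67270292e+02] [ 0.4106662   0.17217353 -1.1603594 ] 14.4 0.39677096112610677
foot 0.43 [ 0.6148 -0.1676  0.042 ] [295.2 212.2]
foot_tab 0.67 [ 0.5765 -0.1595  0.0511] [309.4 211.2]
stud_tip 0.53 [ 0.6108 -0.1676  0.0348] [296.8 215. ]
stud_seat 0.64 [ 0.6078 -0.1641  0.018 ] [297.6 221.7]
```

View pics/c11.png

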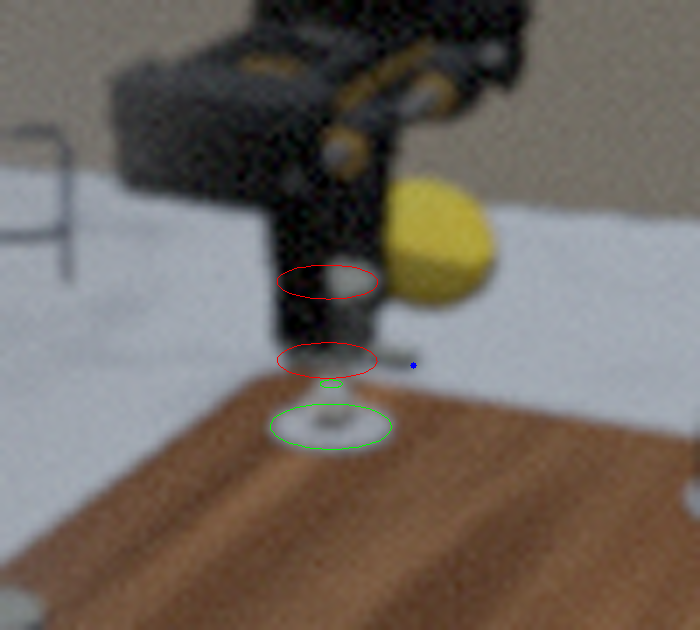

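View pics/c11r.png

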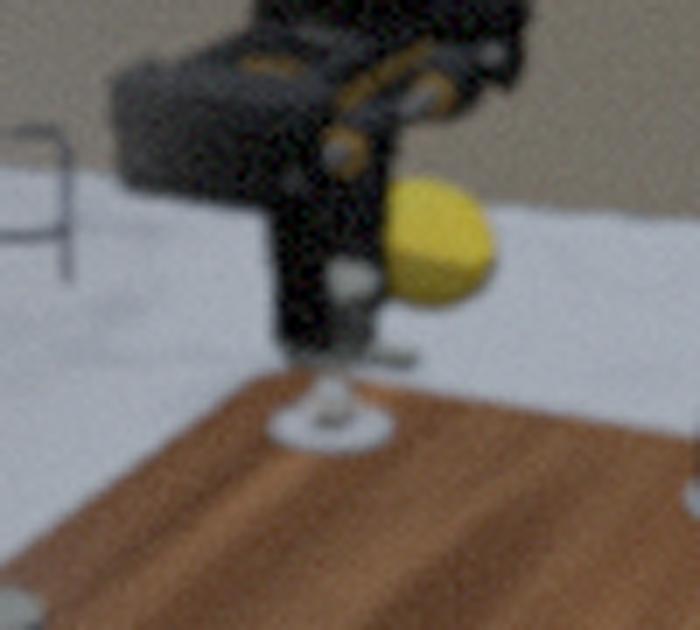

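apply_moves(
  rows="0 0.1 0 0 0.8;0 0.1 0.2 0 0.8;0 0.1 0.4 0 0.8;0 0.1 0.6 0 0.8;0 0.1 0.8 0 0.8;0 0.1 1 0 0.8;0 0.1 1.2 0 0.8;0 0.1 1.3 0 0.8;0 0.1 1.3 0 0.8;0 0.1 1.3 0 0.8",
)

```text
time_s: 15.6
ee_pos: [0.6116, -0.1648, 0.0075]
tool_rot: [180.0, -0.0, 167.3]
force: [0.5, 0.4, -0.1]
opening: 0.397
```

```bash
cat > look2.py <<'E'
from h import *
import sys
p=snapshot('side'); s=state();print(s['ee_pos'],s['tool_rot'],s['force'],s['wrist_torque'],s['time_s'],s['opening'])
cv2.imwrite(f'pics/{sys.argv[1]}.png',cv2.resize(p['img'][160:250,250:350,::-1],None,fx=7,fy=7,interpolation=2))
E
python3 look2.py c12
```

```text
[ 0.61160905 -0.16484665  0.00759453] [-1.79999709e+02 -1.12434668e-03  1.67268690e+02] [-0.33696682  0.82589506  0.13337883] [ 0.12912147 -0.16618431 -0.02331605] 15.65 0.39797021670683735
```

View pics/c12.png

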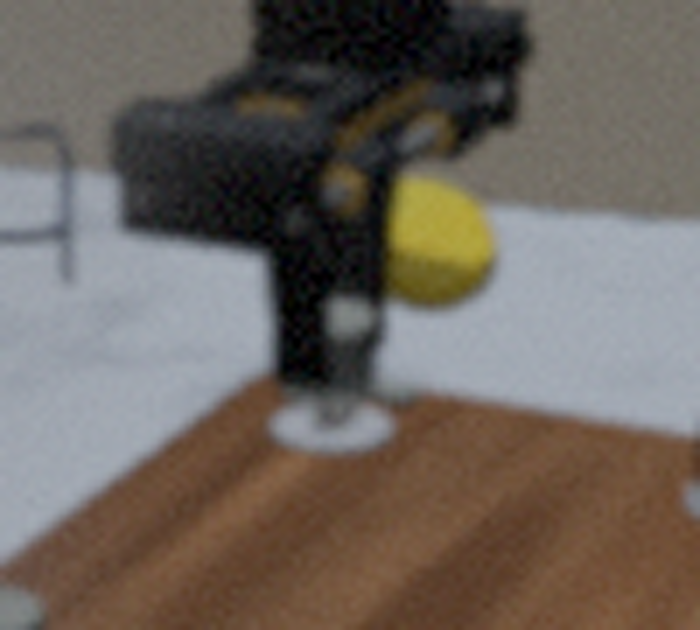

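No contact at 33 mm foot height, which is below the tip's 37.5 mm, so the pin is in the bore. Now I'll press.

apply_moves(
  rows="0 0 0.1 0 0.8;0 0 0.2 0 0.8;0 0 0.3 0 0.8;0 0 0.4 0 0.8;0 0 0.5 0 0.8;0 0 0.6 0 0.8;0 0 0.6 0 0.8;0 0 0.6 0 0.8;0 0 0.6 0 0.8;0 0 0.6 0 0.8",
)

```text
time_s: 16.65
ee_pos: [0.6132, -0.1653, 0.0044]
tool_rot: [-180.0, 0.2, 167.3]
force: [-2.3, 2.2, 13.6]
opening: 0.399
```

```bash
python3 look2.py c13
```

```text
[ 0.61317864 -0.16532833  0.00439958] [-179.96881328    0.20875316  167.266305  ] [-2.22024452  0.96923265 14.05501505] [ 0.33023497  0.24576201 -0.04085024] 16.7 0.39630609787838555
```

View pics/c13.png

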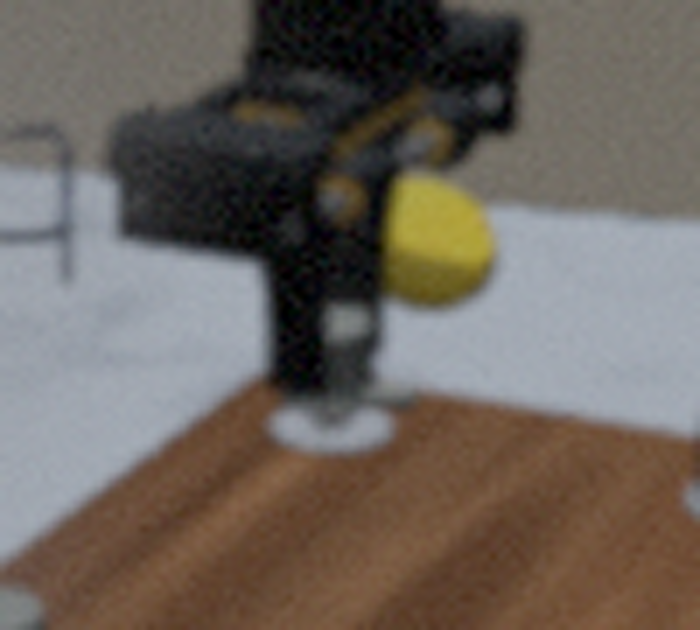

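apply_moves(
  rows="0 0 0.05 0 0.8;0 0 0.1 0 0.8;0 0 0.15 0 0.8;0 0 0.2 0 0.8;0 0 0.25 0 0.8;0 0 0.3 0 0.8;0 0 0.35 0 0.8;0 0 0.4 0 0.8;0 0 0.4 0 0.8;0 0 0.4 0 0.8",
)

```text
time_s: 17.7
ee_pos: [0.6164, -0.1663, 0.002]
tool_rot: [-179.9, 0.6, 167.2]
force: [1.2, 2.1, 16.1]
opening: 0.395
```

```bash
python3 look2.py c14
```

```text
[ 0.61636509 -0.16627762  0.00198549] [-179.9322198     0.60246076  167.23490411] [ 0.52138958  1.64900852 17.29697346] [ 0.47781769 -0.13611422 -0.02595477] 17.75 0.3991577173027731
```

View pics/c14.png

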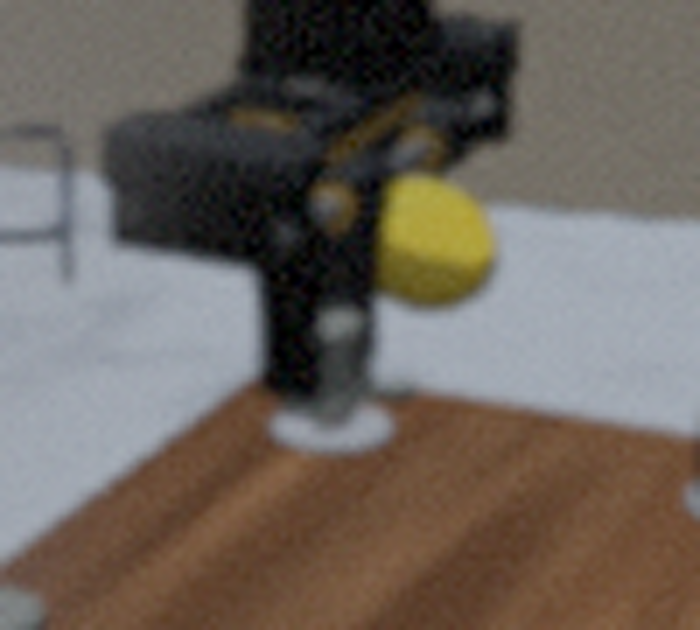

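The foot is resting on the balls at about 16 N, but compliance lets the arm drift +x by about 5 mm and the foot leans. I'll ease off, correct toward -x (tool +x) and check.

apply_moves(
  rows="0.1 0 -0.2 0 0.8;0.2 0 -0.4 0 0.8;0.2 0 -0.5 0 0.8;0.2 0 -0.6 0 0.8;0.2 0 -0.6 0 0.8;0.2 0 -0.6 0 0.8;0.2 0 -0.6 0 0.8;0.2 0 -0.6 0 0.8;0.2 0 -0.6 0 0.8;0.2 0 -0.6 0 0.8",
)

```text
time_s: 18.75
ee_pos: [0.6108, -0.1651, 0.0038]
tool_rot: [-180.0, 0.1, 167.3]
force: [5.8, -1.2, 2.5]
opening: 0.4
```

```bash
python3 look2.py c15
```

```text
[ 0.61080317 -0.16504655  0.00382353] [-1.79966576e+02  1.40040785e-01  1.67261992e+02] [ 4.91695854 -2.17494394  3.33966123] [-0.15807927 -1.04127836 -0.0306735 ] 18.8 0.3989648149509253
```

View pics/c15.png

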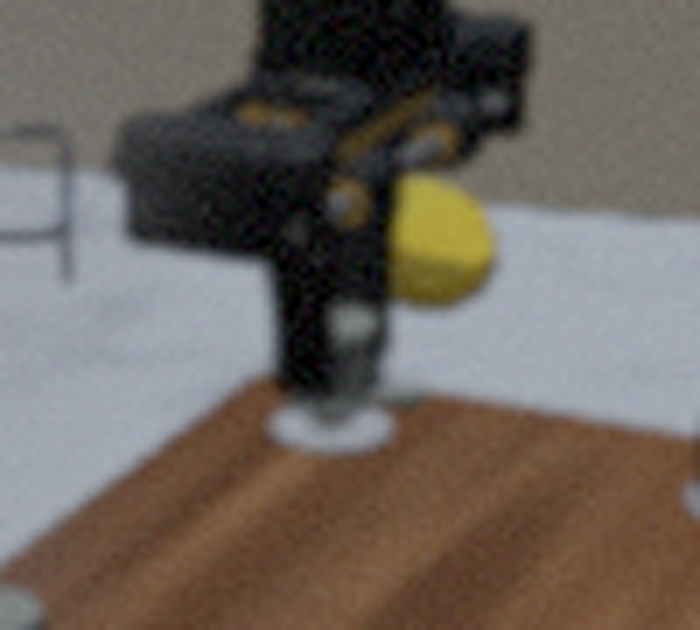

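apply_moves(
  rows="0 0 0.1 0 0.8;0 0 0.2 0 0.8;0.05 0 0.3 0 0.8;0.1 0 0.4 0 0.8;0.15 0 0.5 0 0.8;0.2 0 0.6 0 0.8;0.2 0 0.6 0 0.8;0.2 0 0.6 0 0.8;0.2 0 0.6 0 0.8;0.2 0 0.6 0 0.8",
)

```text
time_s: 19.8
ee_pos: [0.6099, -0.1648, -0.0024]
tool_rot: [-180.0, 0.3, 167.2]
force: [7.7, -1.7, -0.3]
opening: 0.399
```

```bash
python3 look2.py c16
```

```text
[ 0.60988078 -0.16484019 -0.00238891] [-179.96507185    0.25940173  167.24481334] [ 7.46352536 -2.13110138  0.82282604] [-0.19369551 -1.54865033 -0.03444497] 19.85 0.39660505475272195
```

View pics/c16.png

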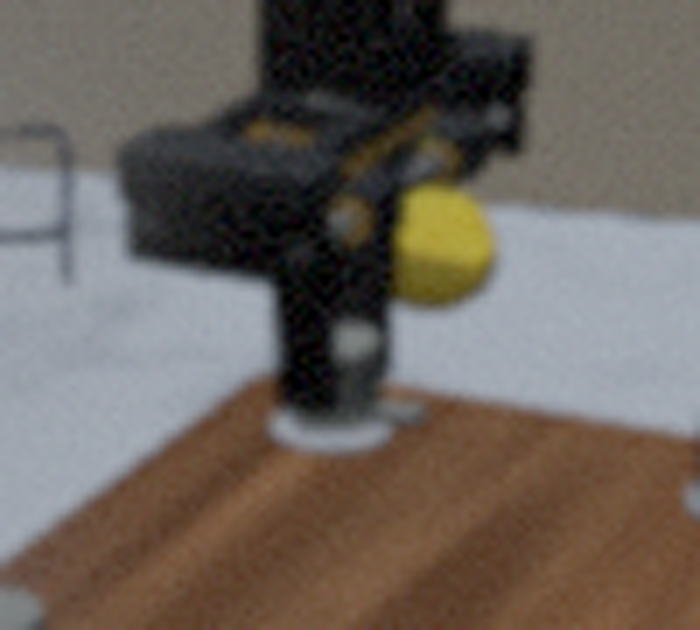

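The foot clicked: Fz dropped to about 0, the tool sank 6 mm, and the foot is down on the plate in the picture. A side force of +7.5 N in x remains, so I'll relax that while building the press.

apply_moves(
  rows="-0.1 0 0.05 0 0.8;-0.2 0 0.1 0 0.8;-0.2 0 0.15 0 0.8;-0.2 0 0.2 0 0.8;-0.2 0 0.25 0 0.8;-0.2 0 0.3 0 0.8;-0.2 0 0.3 0 0.8;-0.2 0 0.3 0 0.8;-0.2 0 0.3 0 0.8;-0.2 0 0.3 0 0.8",
)

```text
time_s: 20.85
ee_pos: [0.6094, -0.1645, -0.0043]
tool_rot: [-180.0, -0.0, 167.3]
force: [1.3, -0.5, 9.3]
opening: 0.402
```

```bash
python3 look2.py c17
```

```text
[ 0.6094376  -0.16449499 -0.00426753] [-1.79984156e+02 -6.45736068e-03  1.67277191e+02] [ 1.4202088  -0.02421791  9.60108038] [-0.06341941 -0.62794244 -0.01388216] 20.9 0.39607223254997254
```

View pics/c17.png

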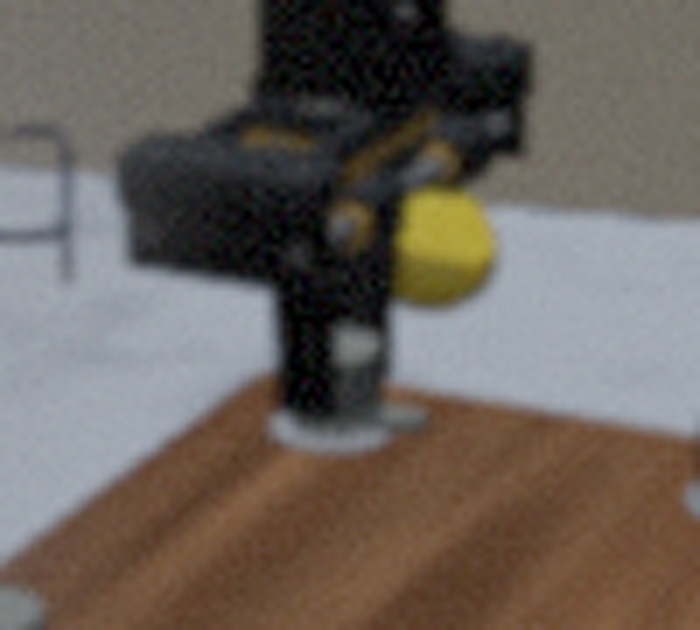

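apply_moves(
  rows="0 0 0.03 0 0.8;0 0 0.06 0 0.8;0 0 0.1 0 0.8;0 0 0.12 0 0.8;0 0 0.12 0 0.8;0 0 0.12 0 0.8;0 0 0.12 0 0.8;0 0 0.12 0 0.8;0 0 0.12 0 0.8;0 0 0.12 0 0.8",
)

```text
time_s: 21.9
ee_pos: [0.6089, -0.1643, -0.0048]
tool_rot: [-180.0, -0.1, 167.3]
force: [-0.1, 0.4, 13.5]
opening: 0.399
```

```bash
python3 look2.py c18
python3 - <<'E'
from h import *
p=snapshot('side')
for l in ['foot','foot_tab','fitted0','stud_seat','mill','candle','lemon']:
    for r in pinpoint(p,l)[:6]:
        X=w(p,r['point'])
        if l in('mill','candle','lemon') or (abs(X[0]-.61)<.06 and abs(X[1]+.165)<.1): print(l,round(r['score'],2),X.round(4),px(p,X).round(1))
s=state();print(s['force'],s['ee_pos'])
o=np.array([250,160])
c=cv2.resize(p['img'][160:250,250:350,::-1],None,fx=7,fy=7,interpolation=2)
def ell(cx,cy,z,r,col):
    q=np.array([px(p,[cx+r*np.cos(t),cy+r*np.sin(t),z]) for t in np.linspace(0,6.3,60)])
    cv2.polylines(c,[((q-o+.5)*7).astype(int)],True,col,1)
fx,fy=.610,-.165
ell(fx,fy,.021,.022,(0,255,0))
ell(fx,fy,.021,.018,(0,0,255));ell(fx,fy,.051,.018,(0,0,255))
t=np.radians(168.5);cv2.circle(c,tuple(((px(p,[fx+.034*np.cos(t),fy+.034*np.sin(t),.0245])-o+.5)*7).astype(int)),3,(255,0,0),-1)
cv2.imwrite('pics/c18o.png',c)
E
```

```text
[ 0.60885704 -0.16432249 -0.00476517] [-1.79983115e+02 -6.94510986e-02  1.67290352e+02] [ 0.12015016 -0.13518235 14.50681563] [ 0.00471453 -0.2937066   0.03343509] 21.95 0.3975231269278251
foot 0.47 [ 0.6078 -0.1639  0.0206] [297.6 220.8]
foot_tab 0.48 [ 0.5738 -0.1586  0.0294] [310.2 219.5]
fitted0 0.37 [ 0.6089 -0.162   0.0194] [297.  221.4]
stud_seat 0.4 [ 0.61   -0.1658  0.0193] [296.9 220.9]
mill 0.94 [0.6797 0.3241 0.0007] [194.2 328.8]
mill 0.28 [ 5.555e-01 -2.630e-02  2.000e-04] [306.1 252.7]
candle 0.6 [ 0.4431 -0.3614  0.002 ] [369.8 206.8]
candle 0.59 [ 6.779e-01  3.234e-01 -4.000e-04] [195.4 329.2]
lemon 0.5 [ 0.614  -0.3477  0.0019] [309.9 203.4]
lemon 0.21 [0.6614 0.0797 0.0165] [247.5 261.4]
[ 0.27623407  0.44435153 13.49982262] [ 0.60887922 -0.16430987 -0.00476513]
```

View pics/c18o.png

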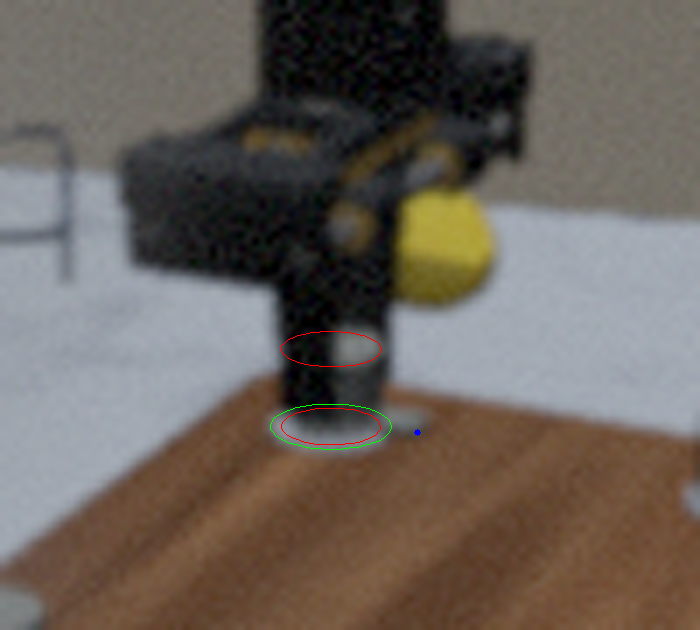

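Run:
```python
from h import *
p=snapshot('side');im=p['img'][:,:,::-1]
a=cv2.resize(im[190:230,275:320],None,fx=12,fy=12,interpolation=cv2.INTER_LANCZOS4)
b=cv2.resize(cv2.imread('pics/side0.png')[208:248,335:380],None,fx=12,fy=12,interpolation=cv2.INTER_LANCZOS4)
c=np.clip(np.hstack([a[:, :400],b[:, :400]]).astype(float)*1.8,0,255).astype(np.uint8)
cv2.imwrite('pics/c19.png',c)
# draw model wireframes at several tilts
def foot(o,R,cx,cy,z0,S,img,off):
    for zz,col in((0,(0,0,255)),(.03,(0,255,255))):
        q=np.array([px(p,np.array([cx,cy,z0])+R@[.018*np.cos(t),.018*np.sin(t),zz]) for t in np.linspace(0,6.3,60)])
        cv2.polylines(img,[((q-off+.5)*S).astype(int)],True,col,1)
    q=np.array([px(p,np.array([cx,cy,z0])+R@np.array(v)) for v in([.017,.007,.005],[.034,.007,.005],[.034,-.007,.005],[.017,-.007,.005])])
    cv2.polylines(img,[((q-off+.5)*S).astype(int)],True,(255,255,0),1)
out=[]
for tilt,dz in((0,0),(-8,.001),(0,.003)):
    t=np.radians(168.5);Rz=np.array([[np.cos(t),-np.sin(t),0],[np.sin(t),np.cos(t),0],[0,0,1]])
    k=np.radians(tilt);Ry=np.array([[np.cos(k),0,np.sin(k)],[0,1,0],[-np.sin(k),0,np.cos(k)]])
    i=np.clip(a.astype(float)*1.8,0,255).astype(np.uint8).copy();foot(None,Rz@Ry,.610,-.165,.021+dz,12,i,np.array([275,190]));out.append(i[:, :400])
i=np.clip(b.astype(float)*1.8,0,255).astype(np.uint8).copy();foot(None,Rz,.4545,-.1325,.021,12,i,np.array([335,208]));out.append(i[:,:400])
o=np.vstack([np.hstack(out[:2]),np.hstack(out[2:])]);cv2.imwrite('pics/c20.png',cv2.resize(o,None,fx=.62,fy=.62))
print(o.shape)
```

```text
(960, 800, 3)
```

View pics/c19.png

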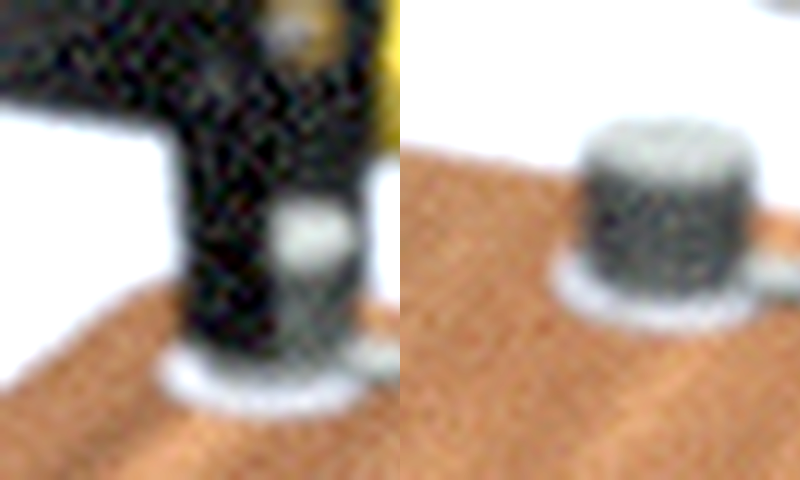

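View pics/c20.png

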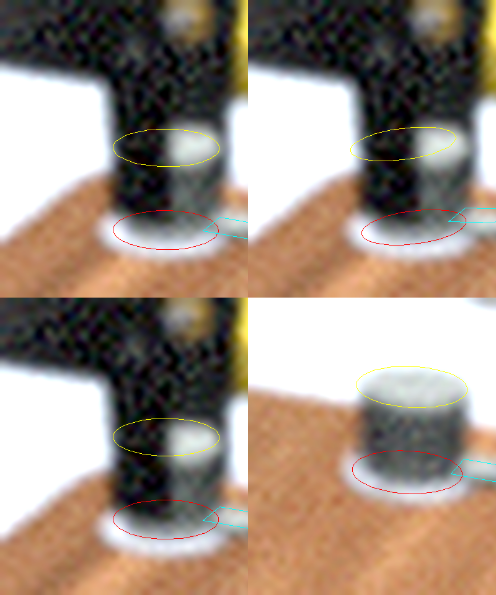

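The foot has clicked on. Compared with a fitted foot, though, its tab side looks about 4 mm high, so it may be held slightly tilted in the pads. I'll release it, rise, and press squarely from above with closed fingers, which levels it.

apply_moves(
  rows="0 0 -0.15 0 0.8;0 0 -0.3 0 0.6;0 0 -0.3 0 0.4;0 0 -0.3 0 0.4;0 0 -0.3 0 0.4;0 0 -1.5 0 0.4;0 0 -3 0 0.4;0 0 -4.5 0 0.4;0 0 -5 0 0.4;0 0 -5 0 0.4",
)

```text
time_s: 23.4
ee_pos: [0.6108, -0.1649, 0.0454]
tool_rot: [-180.0, 0.2, 167.3]
force: [-1.0, 0.7, -0.4]
opening: 0.597
```

```bash
python3 look2.py c21
python3 - <<'E'
from h import *
p=snapshot('side');im=p['img'][:,:,::-1]
a=cv2.resize(im[190:230,275:320],None,fx=12,fy=12,interpolation=cv2.INTER_LANCZOS4)
cv2.imwrite('pics/c22.png',np.clip(a*1.8,0,255).astype(np.uint8))
for l in ['foot','foot_tab','stud_seat']:
    for r in pinpoint(p,l)[:6]:
        X=w(p,r['point'])
        if (abs(X[0]-.61)<.06 and abs(X[1]+.165)<.1): print(l,round(r['score'],2),X.round(4),px(p,X).round(1))
E
```

```text
[ 0.61012145 -0.16458515  0.04444428] [-1.79979715e+02  9.54088406e-02  1.67268951e+02] [0.17822846 0.16858795 0.22558535] [ 0.093512   -0.13068737 -0.05485504] 23.45 0.6015433523496123
foot 0.55 [ 0.6101 -0.1668  0.02  ] [296.9 220.5]
foot_tab 0.55 [ 0.5777 -0.1557  0.0256] [308.5 221.2]
stud_seat 0.56 [ 0.6108 -0.1633  0.016 ] [296.3 222.4]
```

View pics/c21.png

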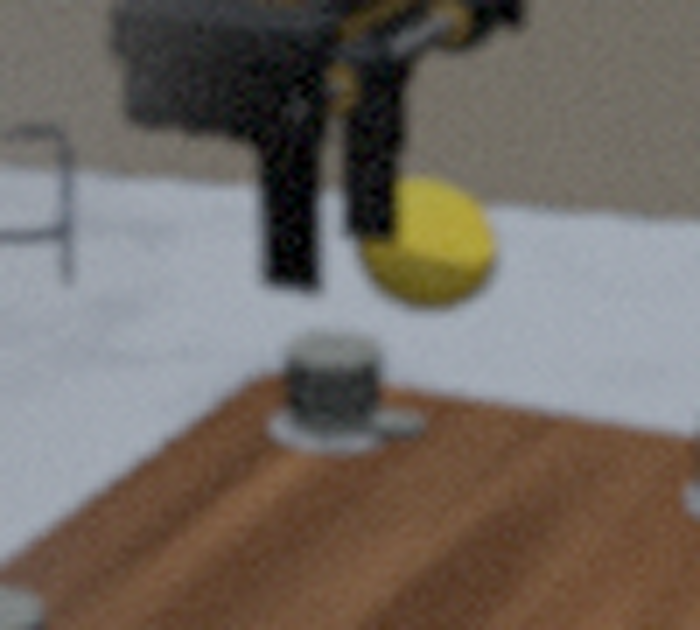

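View pics/c22.png

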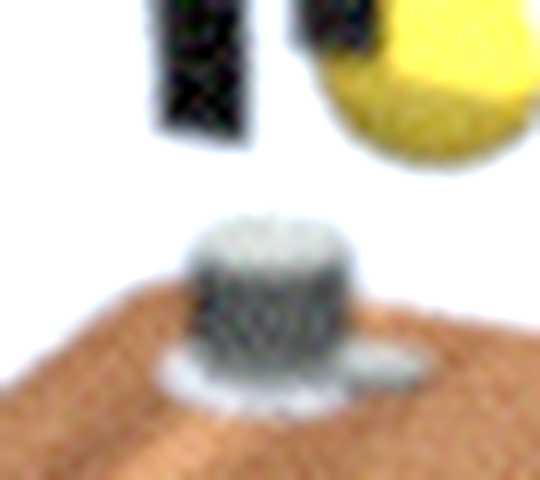

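Released, the foot sits upright and low on the plate, like the fitted ones, with its tab to the right at (425,425) in the crop. Next I'll close the fingers and press on its top.

apply_moves(
  rows="0 0 0 0 1;0 0 0 0 1;0 0 0 0 1;0 0 0 0 1;0 0 0 0 1;0 0 0.5 0 1;0 0 1 0 1;0 0 1.5 0 1;0 0 2 0 1;0 0 2 0 1",
)

```text
time_s: 24.65
ee_pos: [0.6089, -0.164, 0.0222]
tool_rot: [180.0, -0.1, 167.3]
force: [0.3, 1.0, 0.2]
opening: 0.006
```

```bash
python3 look2.py c23
```

```text
[ 0.60922798 -0.16420666  0.02265188] [ 1.79984173e+02 -7.47196872e-02  1.67268440e+02] [-0.31339423  0.58722942  1.02523295] [ 0.07246095 -0.17313961  0.01677574] 24.7 0.004296727345973862
```

View pics/c23.png

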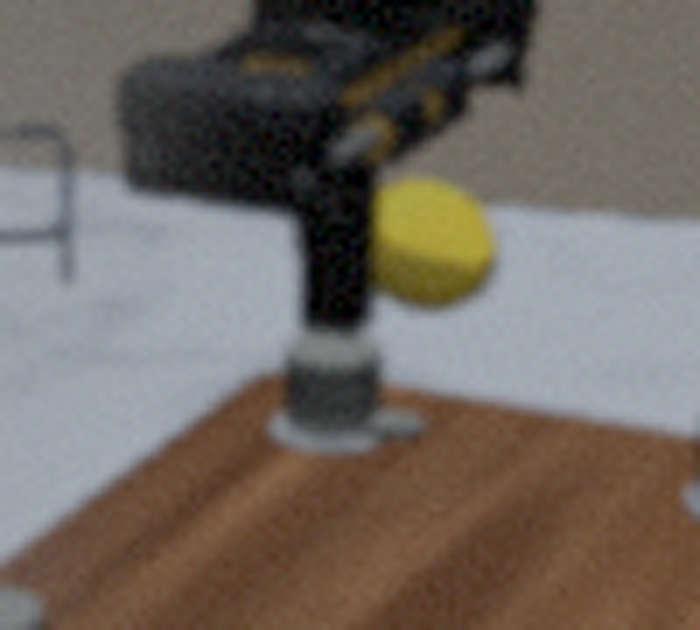

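apply_moves(
  rows="-0.1 0 0.1 0 1;-0.1 0 0.2 0 1;-0.1 0 0.3 0 1;-0.1 0 0.4 0 1;-0.1 0 0.5 0 1;-0.1 0 0.6 0 1;-0.1 0 0.6 0 1;-0.1 0 0.6 0 1;-0.1 0 0.6 0 1;-0.1 0 0.6 0 1",
)

```text
time_s: 25.7
ee_pos: [0.6107, -0.1646, 0.0174]
tool_rot: [-180.0, 0.0, 167.3]
force: [-0.6, 1.4, 0.5]
opening: 0.006
```

```bash
python3 look2.py c24
```

```text
[ 0.61068154 -0.16461284  0.01740065] [-1.79999111e+02  4.99888564e-03  1.67271407e+02] [0.51907015 0.06190267 0.0628712 ] [ 0.07860702 -0.1348386   0.05836778] 25.75 0.005434560192825099
```

View pics/c24.png

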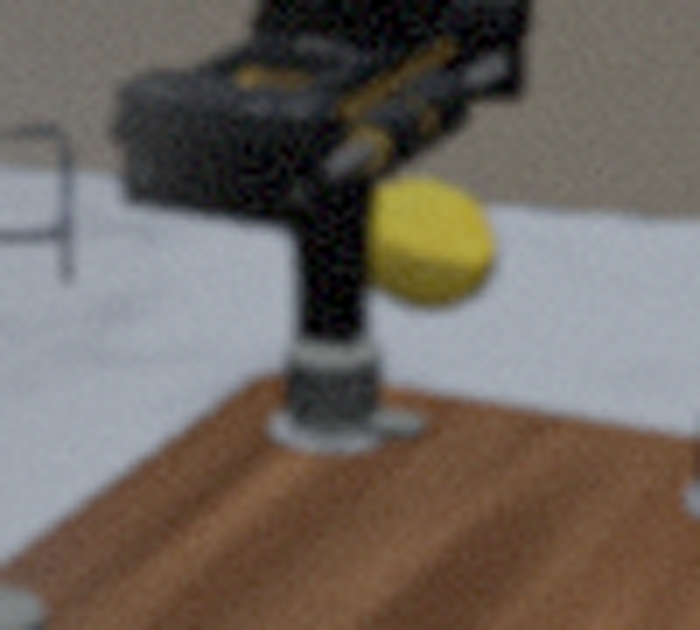

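Centred over the foot and about to touch. I'll keep going down.

apply_moves(
  rows="0 0 0.05 0 1;0 0 0.1 0 1;0 0 0.15 0 1;0 0 0.2 0 1;0 0 0.25 0 1;0 0 0.3 0 1;0 0 0.35 0 1;0 0 0.4 0 1;0 0 0.4 0 1;0 0 0.4 0 1",
)

```text
time_s: 26.75
ee_pos: [0.6107, -0.1646, 0.0145]
tool_rot: [-180.0, 0.0, 167.3]
force: [-1.2, 0.4, 6.2]
opening: 0.011
```

```bash
python3 look2.py c25
```

```text
[ 0.61067257 -0.1646374   0.01442975] [-1.79990613e+02  1.48098518e-02  1.67275628e+02] [-2.03053644  1.85592989  6.18613032] [ 0.15820526  0.17517569 -0.04923693] 26.8 0.007927448202427289
```

apply_moves(
  rows="0 0 0.05 0 1;0 0 0.1 0 1;0 0 0.15 0 1;0 0 0.2 0 1;0 0 0.2 0 1;0 0 0.2 0 1;0 0 0.2 0 1;0 0 0.2 0 1;0 0 0.2 0 1;0 0 0.2 0 1",
)

```text
time_s: 27.8
ee_pos: [0.6108, -0.1646, 0.0144]
tool_rot: [-180.0, 0.0, 167.3]
force: [-4.9, 2.1, 17.1]
opening: 0.001
```

```bash
python3 look2.py c26;  python3 - <<'E'
from h import *
p=snapshot('side');im=p['img'][:,:,::-1]
a=cv2.resize(im[190:230,275:320],None,fx=12,fy=12,interpolation=cv2.INTER_LANCZOS4)
b=cv2.resize(cv2.imread('pics/side0.png')[208:248,335:380],None,fx=12,fy=12,interpolation=cv2.INTER_LANCZOS4)
off=np.array([275,190])
t=np.radians(168.5)
for r,z in((.022,.021),(.018,.021),(.018,.051)):
    q=np.array([px(p,[.6105+r*np.cos(k),-.165+r*np.sin(k),z]) for k in np.linspace(0,6.3,60)])
    A=a if r==.018 else a
    cv2.polylines(A,[((q-off+.5)*12).astype(int)],True,(0,255,0),1)
for k in(151.5,168.5,185.5):
    k=np.radians(k);cv2.circle(a,tuple(((px(p,[.6105+.034*np.cos(k),-.165+.034*np.sin(k),.0245])-off+.5)*12).astype(int)),4,(255,0,0) if abs(k-t)<.01 else (0,0,255),-1)
c=np.clip(np.hstack([a[:, :400] if 0 else a,b])[:, :].astype(float)*1.6,0,255).astype(np.uint8)
cv2.imwrite('pics/c27.png',cv2.resize(c,None,fx=.74,fy=.74))
for l in ['foot','foot_tab','stud_seat']:
    for r in pinpoint(p,l)[:6]:
        X=w(p,r['point'])
        if (abs(X[0]-.61)<.06 and abs(X[1]+.165)<.1): print(l,round(r['score'],2),X.round(4))
E
```

```text
[ 0.61074512 -0.16464779  0.01438161] [-1.79979596e+02  4.01431402e-02  1.67283959e+02] [-4.50984882  2.40608239 16.94074977] [ 0.33876425  0.69819743 -0.00369845] 27.85 0.006911560856557386
foot 0.46 [ 0.6131 -0.1628  0.0189]
foot_tab 0.59 [ 0.5755 -0.1576  0.0274]
stud_seat 0.46 [ 0.6047 -0.1653  0.0187]
```

View pics/c27.png

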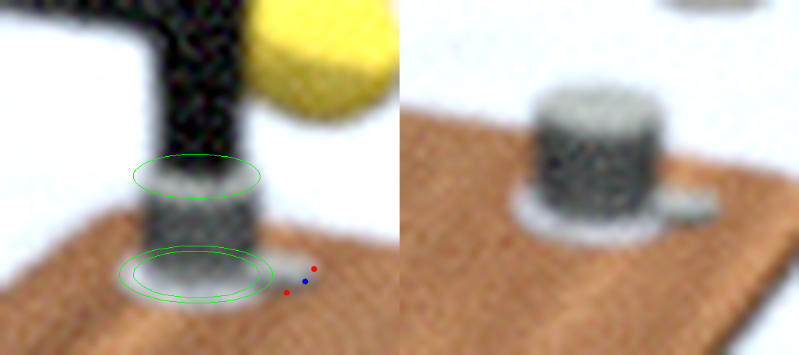

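Run:
```python
from h import *
p=snapshot('side');
for nm,c in(('loose',(.6105,-.165)),('fitA',(.4545,-.1325))):
    for y in(150,160,168.5,177,185,195):
        k=np.radians(y);a=px(p,[*c,.051]);b=px(p,[c[0]+.034*np.cos(k),c[1]+.034*np.sin(k),.0245])
        print(nm,y,((b-a)*12*.74).round(0))
for im,lab,o,q in((p['img'],'loose',(190,275),0),(cv2.imread('pics/side0.png')[:,:,::-1],'fit',(208,335),0)):
    a=cv2.resize(im[o[0]+14:o[0]+40,o[1]+8:o[1]+45,::-1],None,fx=20,fy=20,interpolation=2)
    cv2.imwrite(f'pics/z_{lab}.png',np.clip(a.astype(float)*1.7,0,255).astype(np.uint8))
z=np.vstack([cv2.imread('pics/z_loose.png'),cv2.imread('pics/z_fit.png')]);cv2.imwrite('pics/z.png',cv2.resize(z,None,fx=.57,fy=.57));print(z.shape)
```

```text
loose 150 [ 88. 118.]
loose 160 [100. 112.]
loose 168.5 [109. 106.]
loose 177 [114. 100.]
loose 185 [118.  94.]
loose 195 [118.  86.]
fitA 150 [ 96. 124.]
fitA 160 [107. 117.]
fitA 168.5 [114. 111.]
fitA 177 [118. 104.]
fitA 185 [120.  97.]
fitA 195 [118.  89.]
(1040, 740, 3)
```

View pics/z.png

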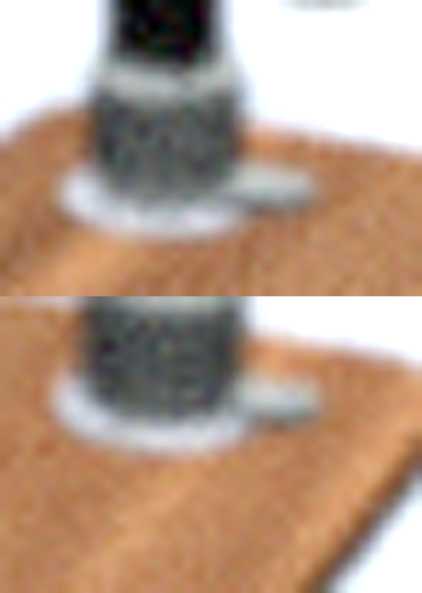

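The tab-tip offset matches the fitted foot's once the same reading bias is removed, which puts it at about 169° against a target of 168.5°. The foot is upright on the plate, with a steady push of about 17 N. Handing in.

Run:
```python
from h import *
s=state();print(s['force'],s['ee_pos'],s['time_s'])
print(job_done())
```

```text
[-4.23319897  1.07505226 16.88023434] [ 0.61074049 -0.16463397  0.01435349] 28.1
the job is handed in; nothing more can be done
None
```

The grey foot is clicked onto the bare stud and I handed the job in at 28.1 s, with the closed fingers still pushing down on its top at about 17 N. No verdict was reported.

**What I did:** I picked up the grey foot and left the three turquoise look-alikes alone. I set it on the stud, pressed until it clicked, then let go and pressed again squarely from above.

**Last checks:**
- **Seating:** the side view shows the foot upright and low on the plate, like the fitted feet.
- **Tab direction:** it points at about 169°, against a target of 168.5°. My estimate is rough; the network's readings gave between 161° and 172°.
- **Push:** 17 N down with about 4 N sideways, steady over the last readings.
- **Bystanders:** the salt shaker, tea light and lemon had not visibly moved when I last looked at them, at 21.9 s. I did not check them again after the final press.

**What disagreed or went wrong:**
- **Tool height:** the fingertips are about 33–36 mm higher than the reported TCP height. My first closing shut on nothing above the foot, so I went by the pictures and the force readings instead.
- **Drift and lean:** on the first push the arm drifted about 5 mm and the foot leaned in the pads. After the click its tab side looked about 4 mm high, which is why I re-pressed it from above; it then looked level.
- **Top camera:** the arm blocked its view of the stud, so the final checks rest on the side camera and the force readings.

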